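# Tighten a canner lid crosswise

### The arm

A 6-joint arm with a two-finger parallel gripper is mounted at the origin on a cart in front of the work surface, level with it; the furniture and walls round the work are solid. World frame = base frame: x ahead of the robot, y to its left, z up, the work surface at z = 0. Lengths are in mm, angles in rad, forces in N, time in s.
With the tool pointing down it reaches from about 350 to 975 mm from the base axis. Payload 7.1 kg.
Tool frame: the origin (TCP) lies midway between the tips of the shut fingers; the grasp point (between the pads) lies ctrl.tcp_to_grasp behind it (ctrl.tcp_to_grasp is the distance from the TCP to the grasp point, in mm); z points along the fingers, y is the direction in which the jaws open and shut (so a half turn about z gives the same grasp; the last joint's range is limited). The gripper opens to 88 mm and grips with 3 to 60 N. Pads are 20 mm wide; open, the fingers measure 115 mm over their backs; the gripper's body (75 mm by 178 mm) begins 61 mm behind the grasp point.
Start: joints at [-1.135, 0.423, 1.63, -0, 1.089, -0.019], TCP at [274.566, -561.443, 222.675] pointing down, gripper open.
Joint ranges: [-3, 3], [-0.9, 2.11], [0.09, 2.58], [-1.31, 4.45], [0.11, 2.69], [-2.54, 2.54]. Speed limits (rad/s): [2.39, 2.39, 3.01, 3.14, 3.14, 3.14].

### API

Orientations are given as a rotation vector (axis times angle).
In Python, from workcell import ctrl gives the robot as it stands.
- The arm moves only by the tool play_rows, never from a script. Its argument "increments" is text: rows parted by semicolons, each of 5 numbers parted by spaces: the opening, from 0 (shut) to 1 (fully open), then the shift along the world's x, y, z in m, then the turn about the world's z in degrees. A call has 1 to 20 rows; each row shifts and turns the commanded pose from where the row before left it; what a row does not reach is not made up. A row lasts 1/10 s, in which the tool goes at most 50 mm and 8.59 degrees, less where a joint would pass 70% of its speed; a pose out of reach is approached as far as the arm can. A call is refused whole if a number of a shift passes 0.05 or a number of a turn 8.59, either way. A call with a gripper value outside its range is refused whole. The fingers move at their own pace and stop on an object; the grip force is fixed at half the most. Time passes only in rows, so rows that do not move let the fingers close. It gives the time, the measured TCP pose, the force and the opening at its end, in the units of the state.
- ctrl.get_obs(): the state, without advancing time (a new reading comes with each control period).
- ctrl.get_image(name): name is "side" or "top"; returns a dict with "img" (420x560x3 uint8, red, green, blue), "range_z" (420x560 float32, mm along the optical axis (not along the pixel's ray), 0 where there is no reading), "vertical_fov" (degrees; the focal length in pixels is half the picture's height over the tangent of half this angle, whatever the lens; pixels are square), "cx", "cy" (the principal point, pixels), "k1" (the pictures are not rectified: a ray, as slopes to the right and down, at radius r is drawn at 1 + k1 r^2 times it, then the intrinsics apply), "origin" and "attitude" of the camera in the world. Camera axes: x right, y down, z forward; pixel columns grow to the right and rows downward; lengths in mm; the calibration is good to about 2 mm. A picture is of the moment at which its call begins.
- ctrl.close_job(): hands the job in, once; it reports no verdict.
The state is a dict: "t": time; "qpos": joint angles; "qvel": joint speeds; "joint_torque": joint torques, N m; "ee_pos": TCP position; "orientation": TCP orientation; "ft_force": force on the tool from outside, world axes, zero at the start; "moment": the same for the moment, N m; "width": finger opening in mm.
Only numpy, scipy, OpenCV 4.12 (cv2) and the standard library are available. Lean on these libraries where they do the work, as an engineer would, in place of code of your own. Each camera call takes 0.05 s, during which the arm holds its last target. There are 200 camera calls.

### The job

Tighten the four wing nuts on the canner's lid with the T-handled key, crosswise and in passes, without the fingers touching them or the canner. Two opposite nuts have already had their part-turn: first give the two loose nuts theirs, clockwise to about the same angle to the lid's centre as the other two, and only then go round again, each nut followed by the one opposite, turning each until you feel its stop and pulling it up firmly with about 0.4 N m (0.55 N m would strain it), without leaning hard on it. Then stand the key upright on the worktop again, clear of the canner, and leave the jar, the onion and the tin where they are.

Things in the scene. Friction and masses are not known exactly. Their poses are not given: they have to be found in the camera images.
- canner: pressure canner, a round steel pot 202 mm across, fixed; flat lid plate 90 mm above the worktop, black valve cap in the middle (to 112 mm), two black handles on the wall. Origin at the centre of its underside, z up. Nuts 1 to 4 stand on the lid 80 mm from its axis, a quarter turn apart, 1 on its +x, then anticlockwise: 1 opposite 3, 2 opposite 4
- key: loose T-handled wing-nut key, about 180 g, 110 mm tall, upright on the worktop; origin at the centre of its foot, z up the shaft (12 mm thick). Steel head 38 (x) by 30 (y) mm with a slot along x, 8 mm wide, 18 mm deep, open below, that goes over the wings (0.1 rad play either way); the jaws bottom on the nut's shoulder, the foot then 98 mm above the worktop
- key_handle (a point): middle of the key's black flat-sided crossbar, 101 mm above its foot; the bar is 74 mm long along the key's x, 14 mm thick along y, 18 mm high
- mustard_jar: bystander: glass jar of mustard with a dark lid, 73 mm wide, 84 mm tall; origin under its centre
- onion: bystander: onion, 71 mm; origin under its centre
- tomato_tin: bystander: food tin, 57 mm wide, 72 mm tall; origin under its centre
- wings_1 (a point): middle of nut 1's two brass wings, 16 mm above the lid plate; x along the wings, z up. 30 mm long over all, 5 mm thick, round tops 24 mm above the plate; hub 22 mm across, shoulder 8 mm above the plate. Wings stand 1.05 to 1.45 rad (loose) or 0.45 to 0.85 (part-turned) anticlockwise of the line to the lid's centre; the stop is hidden, within 0.15 rad of that line. Runs at 0.08 N m, tightens clockwise
- stud_1 (a joint): how far stud 1 is wound up by its wing nut, rad; 0 until the nut meets its stop, then (torque - 0.2 N m) / 20 and it stays wound when let go: 0.005 needs 0.3 N m (firm), 0.018 needs 0.56 N m (strained). Readings are too noisy to steer by. The seal under it also gives, 6 N m per rad, and springs back
- wings_2 (a point): middle of nut 2's two brass wings, 16 mm above the lid plate; x along the wings, z up. 30 mm long over all, 5 mm thick, round tops 24 mm above the plate; hub 22 mm across, shoulder 8 mm above the plate. Wings stand 1.05 to 1.45 rad (loose) or 0.45 to 0.85 (part-turned) anticlockwise of the line to the lid's centre; the stop is hidden, within 0.15 rad of that line. Runs at 0.08 N m, tightens clockwise
- stud_2 (a joint): how far stud 2 is wound up by its wing nut, rad; 0 until the nut meets its stop, then (torque - 0.2 N m) / 20 and it stays wound when let go: 0.005 needs 0.3 N m (firm), 0.018 needs 0.56 N m (strained). Readings are too noisy to steer by. The seal under it also gives, 6 N m per rad, and springs back
- wings_3 (a point): middle of nut 3's two brass wings, 16 mm above the lid plate; x along the wings, z up. 30 mm long over all, 5 mm thick, round tops 24 mm above the plate; hub 22 mm across, shoulder 8 mm above the plate. Wings stand 1.05 to 1.45 rad (loose) or 0.45 to 0.85 (part-turned) anticlockwise of the line to the lid's centre; the stop is hidden, within 0.15 rad of that line. Runs at 0.08 N m, tightens clockwise
- stud_3 (a joint): how far stud 3 is wound up by its wing nut, rad; 0 until the nut meets its stop, then (torque - 0.2 N m) / 20 and it stays wound when let go: 0.005 needs 0.3 N m (firm), 0.018 needs 0.56 N m (strained). Readings are too noisy to steer by. The seal under it also gives, 6 N m per rad, and springs back
- wings_4 (a point): middle of nut 4's two brass wings, 16 mm above the lid plate; x along the wings, z up. 30 mm long over all, 5 mm thick, round tops 24 mm above the plate; hub 22 mm across, shoulder 8 mm above the plate. Wings stand 1.05 to 1.45 rad (loose) or 0.45 to 0.85 (part-turned) anticlockwise of the line to the lid's centre; the stop is hidden, within 0.15 rad of that line. Runs at 0.08 N m, tightens clockwise
- stud_4 (a joint): how far stud 4 is wound up by its wing nut, rad; 0 until the nut meets its stop, then (torque - 0.2 N m) / 20 and it stays wound when let go: 0.005 needs 0.3 N m (firm), 0.018 needs 0.56 N m (strained). Readings are too noisy to steer by. The seal under it also gives, 6 N m per rad, and springs back

How it is judged (in metres and radians):
On the way, in this order (a step that is already met when the one before it is completed fails the run):
1. one of the two loose nuts has had its part-turn, and no nut more than that (angle between the x axis of any of wings_2, wings_4 and the y axis of canner, either way round below 0.9 rad and angle between the x axis of each of wings_1, wings_3 and the x axis of canner, either way round above 0.3 rad and value of joint each of stud_1, stud_2, stud_3, stud_4 below 0.003 rad and angle between the x axis of each of wings_2, wings_4 and the y axis of canner, either way round above 0.3 rad), for 0.1 s.
2. both loose nuts have had their part-turn, and no nut more than that (angle between the x axis of wings_1 and the x axis of canner, either way round between 0.3 and 0.9 rad and angle between the x axis of wings_2 and the y axis of canner, either way round between 0.3 and 0.9 rad and angle between the x axis of wings_3 and the x axis of canner, either way round between 0.3 and 0.9 rad and angle between the x axis of wings_4 and the y axis of canner, either way round between 0.3 and 0.9 rad and value of joint each of stud_1, stud_2, stud_3, stud_4 below 0.003 rad), for 0.1 s.
3. a first nut is pulled up firmly, the other three still only part-turned (((value of joint stud_1 above 0.005 rad and angle between the x axis of each of wings_2, wings_4 and the y axis of canner, either way round above 0.3 rad and value of joint each of stud_2, stud_3, stud_4 below 0.003 rad and angle between the x axis of wings_3 and the x axis of canner, either way round above 0.3 rad) or (value of joint stud_2 above 0.005 rad and angle between the x axis of each of wings_1, wings_3 and the x axis of canner, either way round above 0.3 rad and value of joint each of stud_1, stud_3, stud_4 below 0.003 rad and angle between the x axis of wings_4 and the y axis of canner, either way round above 0.3 rad) or (value of joint stud_3 above 0.005 rad and angle between the x axis of wings_1 and the x axis of canner, either way round above 0.3 rad and value of joint each of stud_1, stud_2, stud_4 below 0.003 rad and angle between the x axis of each of wings_2, wings_4 and the y axis of canner, either way round above 0.3 rad) or (value of joint stud_4 above 0.005 rad and angle between the x axis of each of wings_1, wings_3 and the x axis of canner, either way round above 0.3 rad and value of joint each of stud_1, stud_2, stud_3 below 0.003 rad and angle between the x axis of wings_2 and the y axis of canner, either way round above 0.3 rad))), for 0.1 s.
4. the nut opposite to it is pulled up firmly, the other pair still only part-turned (((value of joint each of stud_1, stud_3 above 0.005 rad and angle between the x axis of each of wings_2, wings_4 and the y axis of canner, either way round above 0.3 rad and value of joint each of stud_2, stud_4 below 0.003 rad) or (value of joint each of stud_2, stud_4 above 0.005 rad and angle between the x axis of each of wings_1, wings_3 and the x axis of canner, either way round above 0.3 rad and value of joint each of stud_1, stud_3 below 0.003 rad))), for 0.1 s.
5. a third nut is pulled up firmly, the fourth still only part-turned (((value of joint each of stud_2, stud_3, stud_4 above 0.005 rad and angle between the x axis of wings_1 and the x axis of canner, either way round above 0.3 rad and value of joint stud_1 below 0.003 rad) or (value of joint each of stud_1, stud_3, stud_4 above 0.005 rad and angle between the x axis of wings_2 and the y axis of canner, either way round above 0.3 rad and value of joint stud_2 below 0.003 rad) or (value of joint each of stud_1, stud_2, stud_4 above 0.005 rad and angle between the x axis of wings_3 and the x axis of canner, either way round above 0.3 rad and value of joint stud_3 below 0.003 rad) or (value of joint each of stud_1, stud_2, stud_3 above 0.005 rad and angle between the x axis of wings_4 and the y axis of canner, either way round above 0.3 rad and value of joint stud_4 below 0.003 rad))), for 0.1 s.
6. the fourth nut is pulled up firmly (value of joint each of stud_1, stud_2, stud_3, stud_4 above 0.005 rad), for 0.1 s.
At the end, for the whole second after the job is handed in: all four studs are wound up firmly (joint between 0.005 and 0.018 rad, that is 0.3 to 0.56 N m was applied); the key stands upright (within 0.1 rad) on the worktop at rest, its foot not more than 6 mm up and at least 120 mm from the canner's axis (all of step 6 and value of joint each of stud_1, stud_2, stud_3, stud_4 below 0.018 rad and angle between key's own z axis and vertical below 0.1 rad and height (world z) of key below 0.006 m and horizontal distance between key and canner above 0.12 m and linear speed of key below 0.02 m/s); the robot touches nothing.
It fails at once if a stud is overstrained (wound past 0.018 rad, about 0.56 N m), or the key loads a wing nut with over 55 N of contact force in all (0.5 N m makes about 42 N) (value of joint any of stud_1, stud_2, stud_3, stud_4 above 0.018 rad or contact force between key and canner above 55 N).
It fails at once if a nut is turned past its part-turn while another is still loose ((angle between the x axis of any of wings_1, wings_3 and the x axis of canner, either way round below 0.3 rad or angle between the x axis of any of wings_2, wings_4 and the y axis of canner, either way round below 0.3 rad) and (angle between the x axis of any of wings_1, wings_3 and the x axis of canner, either way round above 0.95 rad or angle between the x axis of any of wings_2, wings_4 and the y axis of canner, either way round above 0.95 rad)).
It fails at once if the gripper touches the canner or its nuts (contact force between the fingers and canner above 1 N).
It fails at once if a bystander (mustard jar, onion, tin) is moved more than 20 mm (distance of any of mustard_jar, onion, tomato_tin from where it was at the start of the episode above 0.02 m).
It fails at once if the key is dropped or knocked over (angle between key's own z axis and vertical above 0.7 rad).
It also fails if it takes over 72 s, if anything falls off the work surface, if the arm or the gripper's body presses on something with over 40 N, if the wrist force passes 120 N, or if a joint passes its speed limit or range.

## Working session

There is one attempt and no reset: what is moved stays moved. The work goes in short steps, Python scripts to look and compute and a tool call to move; the robot and the scene stay as the last step left them, time stands still between calls to the robot, and variables do not carry over. Pictures are saved under pics/ and viewed, on a budget of 10 in all, crops included, one or two more only if the job needs it, and the job is handed in when it is done.

Besides the shell and the picture viewer there is one more tool, called after ">>>" as name(argument=value, ...), one argument or row to a line, values as JSON. play_rows: Moves the arm, as the interface text tells. Its arguments: {"type":"object","properties":{"increments":{"type":"string"}},"required":["increments"]}

```bash
mkdir -p pics; ls; cat > h.py <<'E'
import numpy as np, cv2
from workcell import ctrl
from scipy.spatial.transform import Rotation as R
def cam(name):
    d=ctrl.get_image(name); return d
def Rm(d):
    a=np.array(d["attitude"],float)
    return a if a.shape==(3,3) else R.from_rotvec(a).as_matrix()
def cloud(d):
    h,w=d["range_z"].shape; f=h/2/np.tan(np.radians(d["vertical_fov"])/2)
    u,v=np.meshgrid(np.arange(w),np.arange(h))
    xd=(u-d["cx"])/f; yd=(v-d["cy"])/f
    x,y=xd.copy(),yd.copy()
    for _ in range(15):
        s=1+d["k1"]*(x*x+y*y); x,y=xd/s,yd/s
    z=d["range_z"]; P=np.stack([x*z,y*z,z],-1)
    W=P@Rm(d).T+np.array(d["origin"]); W[z==0]=np.nan
    return W
E
python3 - <<'E'
from h import *
o=ctrl.get_obs(); print(o, ctrl.tcp_to_grasp)
ims=[]
for n in("top","side"):
    d=cam(n); print(n,{k:v for k,v in d.items() if k not in("img","range_z")})
    cv2.imwrite(f"pics/{n}0.png",d["img"][:,:,::-1]); np.savez(f"{n}0.npz",W=cloud(d),img=d["img"])
    W=cloud(d); print(np.nanmin(W,(0,1)),np.nanmax(W,(0,1)))
E
```

```text
pics
{'t': 0.0, 'qpos': array([-1.13499286e+00,  4.23817595e-01,  1.63071295e+00,  1.15741599e-05,
        1.08855741e+00, -1.90255304e-02]), 'qvel': array([ 0.0002539 , -0.00087628,  0.00174299, -0.00163072, -0.0021279 ,
        0.00113449]), 'joint_torque': array([-1.38742609e-03, -5.44643998e+01, -2.73664194e+01,  6.43908768e-02,
        2.28157116e-02, -1.20898885e-04]), 'ee_pos': array([ 274.34391761, -560.94838519,  221.90718004]), 'orientation': array([-3.05927925e+00, -7.07962882e-01,  4.69960936e-04]), 'ft_force': array([-0.73791459,  0.0054387 ,  0.50294408]), 'moment': array([-0.0186777 , -0.07598137,  0.03908835]), 'width': 88.02013318047334} 18.700000000000003
top {'vertical_fov': 57.587027685109305, 'cx': 283.1467644047326, 'cy': 211.20250479921975, 'k1': -0.06062460907471368, 'origin': array([370.43202968, -53.52881683, 999.19864031]), 'attitude': array([-2.10827356,  2.13368079, -0.15599105])}
[ -330.58193543 -1070.42987924  -922.45743729] [1025.2307754  1441.10302781  583.58838835]
side {'vertical_fov': 45.915961120700366, 'cx': 283.56364524257935, 'cy': 212.75349195497293, 'k1': -0.18318033055724836, 'origin': array([  308.43572382, -1264.1439085 ,  1038.5410662 ]), 'attitude': array([-2.22193718,  0.16248116, -0.09921568])}
[-1545.7108549   -919.91359978  -928.80748665] [1058.34940665 2957.29483261  896.35505052]
```

View pics/top0.png

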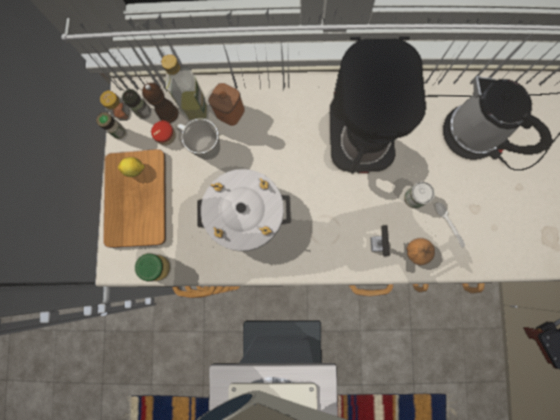

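View pics/side0.png

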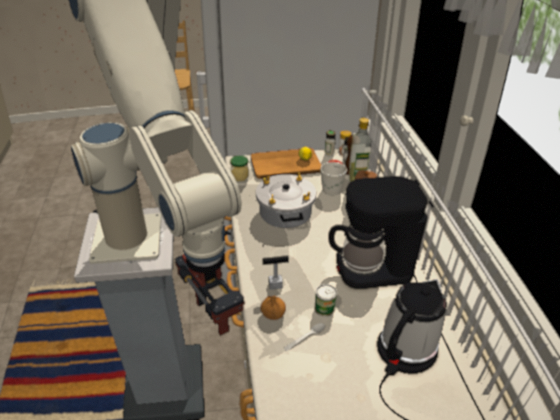

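```bash
python3 - <<'E'
from h import *
D=np.load("top0.npz");W=D["W"];I=D["img"]
a=cv2.resize(I[165:250,195:290],None,fx=6,fy=6,interpolation=cv2.INTER_CUBIC)
b=cv2.resize(I[215:267,360:440],None,fx=6,fy=6,interpolation=cv2.INTER_CUBIC)[:, :230]
b=cv2.copyMakeBorder(b,0,a.shape[0]-b.shape[0],0,0,cv2.BORDER_CONSTANT)
cv2.imwrite("pics/crop0.png",np.hstack([a,b])[:,:,::-1])
z=W[...,2]
# brass in lid, by colour
sub=np.s_[165:250,195:290]
hsv=cv2.cvtColor(I,cv2.COLOR_RGB2HSV)
m=np.zeros(z.shape,bool); m[sub]=(hsv[sub][...,1]>110)&(z[sub]>85)&(z[sub]<125)
n,l,s,c=cv2.connectedComponentsWithStats(m.astype(np.uint8))
for i in range(1,n):
    if s[i,4]>8:
        p=W[l==i]; print("nut",c[i],s[i,4],p.mean(0),p[:,2].max())
# lid plate
m=np.zeros(z.shape,bool); m[sub]=(z[sub]>86)&(z[sub]<95)
p=W[m][:,:2]; h=cv2.convexHull(p.astype(np.float32)); print("lid",cv2.minEnclosingCircle(h), np.median(W[m][:,2]))
for nm,(u0,u1,v0,v1,zl,zh) in dict(cap=(230,255,195,220,104,120),key=(365,400,220,262,85,130),onion=(400,440,235,270,25,100),tin=(400,440,180,210,55,100),jar=(130,172,250,285,60,110),keyhead=(365,400,220,262,10,35)).items():
    ss=np.s_[v0:v1,u0:u1]; q=W[ss].reshape(-1,3); q=q[(q[:,2]>zl)&(q[:,2]<zh)]
    if len(q): print(nm,len(q),q.mean(0),q.min(0),q.max(0))
print("table",np.nanmedian(W[240:260,310:350,2]))
E
```

```text
nut [263.90625 184.625  ] 32 [590.34693862  13.08965312 105.99457719] 115.99518330263288
nut [217.72222222 186.58333333] 36 [587.27751598 124.80260063 106.37861146] 115.3271044892582
nut [265.45238095 230.23809524] 42 [479.92597779   9.59425299 105.68014499] 116.6157020576652
nut [218.15151515 232.90909091] 33 [474.86873222 121.59757704 106.30962434] 116.51765784289819
lid ((535.122314453125, 68.03825378417969), 101.42301940917969) 90.46082223184118
cap 93 [533.23625774  67.76425502 111.3854973 ] [512.38772749  55.45350498 104.01834226] [545.35099398  84.62173959 115.10107398]
key 222 [ 452.16746751 -268.79404383  108.18842706] [ 417.7946825  -277.17818096   86.32435934] [ 488.43625864 -262.6350646   116.02813967]
onion 607 [ 430.8583073  -371.93517873   47.04284963] [ 398.03450011 -411.19117442   25.64316277] [ 466.61772353 -342.50758208   72.53066506]
tin 432 [ 572.53091552 -377.69784917   68.5897976 ] [ 545.07058477 -406.95584848   55.32313307] [ 600.50734283 -350.56361071   75.19389766]
jar 691 [396.8754656  293.02420453  83.54217767] [363.04515372 260.75730895  60.15258716] [430.48052902 328.92326582  90.17597979]
keyhead 129 [ 449.55609962 -263.43967837   28.58560772] [ 432.57764062 -277.82052404   10.8278267 ] [ 469.40030023 -254.58270858   34.9378162 ]
table 0.024190774799876635
```

View pics/crop0.png

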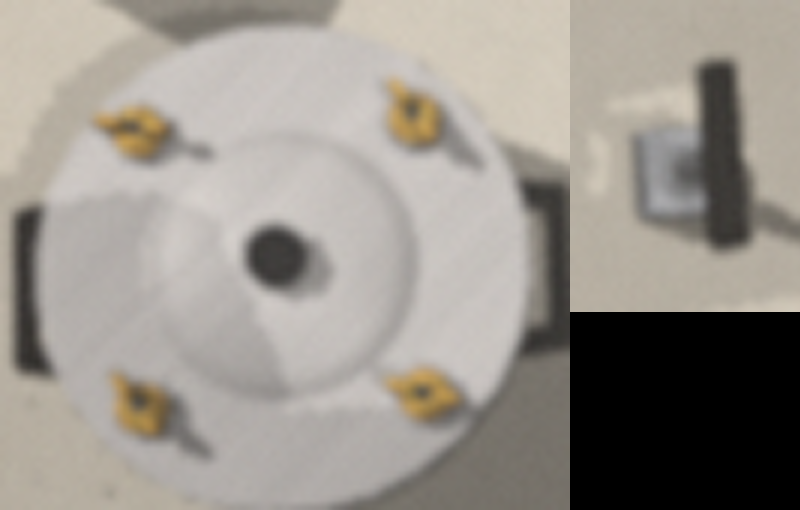

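```bash
cat >> h.py <<'E'
def proj(d,P):
    h=d["range_z"].shape[0]; f=h/2/np.tan(np.radians(d["vertical_fov"])/2)
    c=(np.asarray(P,float)-d["origin"])@Rm(d); s=c[:,:2]/c[:,2:]
    s=s*(1+d["k1"]*(s**2).sum(1,keepdims=True)); return s*f+[d["cx"],d["cy"]]
def avg(name,n):
    ds=[ctrl.get_image(name) for _ in range(n)]; d=dict(ds[0])
    d["img"]=np.mean([q["img"].astype(float) for q in ds],0)
    z=np.array([q["range_z"] for q in ds],float); z[z==0]=np.nan; d["range_z"]=np.nan_to_num(np.nanmean(z,0)); return d
S=8
def render(d,hulls,box):
    u0,v0,w,h=box; m=np.zeros((h*S,w*S),np.uint8)
    for P in hulls:
        q=(proj(d,P)-[u0-.5,v0-.5])*S-.5
        cv2.fillConvexPoly(m,cv2.convexHull(q.astype(np.float32)).round().astype(np.int32),255)
    m=cv2.resize(m.astype(np.float32)/255,(w,h),interpolation=cv2.INTER_AREA)
    return cv2.GaussianBlur(m,(0,0),0.6)
t=np.linspace(0,2*np.pi,24,endpoint=False)
def nuthulls(x,y,a):
    c,s=np.cos(a),np.sin(a); M=np.array([[c,-s],[s,c]])
    out=[np.array([[x+11*np.cos(k),y+11*np.sin(k),z] for k in t for z in(90,98)])]
    for sg in(1,-1):
        b=[]
        for e in(-2.5,2.5):
            for (l,z) in [(0,98),(0,106),(9,98),(15,104),(15,110),(12,114),(8,114)]:
                b.append([*(M@[sg*l,e]+[x,y]),z])
        out.append(np.array(b))
    return out
def fitnut(d,x,y,a0s,box=None):
    from scipy.optimize import minimize
    u,v=proj(d,[[x,y,104]])[0].round().astype(int); box=(u-11,v-11,23,23)
    I=d["img"][v-11:v+12,u-11:u+12]; s=(I.max(2)-I.min(2)); s=s/np.percentile(s,97)
    best=None
    def cost(p):
        m=render(d,nuthulls(*p),box); A=np.stack([m.ravel(),np.ones(m.size)],1)
        r=np.linalg.lstsq(A,s.ravel(),rcond=None); return float(((A@r[0]-s.ravel())**2).sum())
    for a in a0s:
        p0=np.array([x,y,a]); sim=np.array([p0,p0+[3,0,0],p0+[0,3,0],p0+[0,0,.25]])
        r=minimize(cost,p0,method="Nelder-Mead",options=dict(initial_simplex=sim,xatol=.02,fatol=1e-3))
        if best is None or r.fun<best.fun: best=r
    return best
E
python3 - <<'E'
from h import *
d=avg("top",4); W=cloud(d)
C=np.array([533.1,67.3]); res=[]
for k,n in enumerate(["TR","TL","BL","BR"]):
    rad=np.radians(-43.1+90*k); p=C+80*np.array([np.cos(rad),np.sin(rad)])
    r=fitnut(d,*p,[rad+o for o in(.2,.6,1.0,1.4)])
    q=W.reshape(-1,3); g=q[(np.hypot(*(q[:,:2]-p).T)<19)&(q[:,2]>102)]
    e=np.linalg.svd(g[:,:2]-g[:,:2].mean(0),full_matrices=False)[2][0]; pa=np.arctan2(e[1],e[0])
    print(n,r.x.round(3),round(r.fun,2),"off",round((r.x[2]-rad+1.57)%np.pi-1.57,3),"pca",len(g),g.mean(0).round(1),round((pa-rad+1.57)%np.pi-1.57,3)); res.append(r.x)
res=np.array(res); print("centre",res[:,:2].mean(0)); print(np.degrees(np.arctan2(*(res[:,1::-1]-res[:,1::-1].mean(0)).T if 0 else (res[:,1]-res[:,1].mean(),res[:,0]-res[:,0].mean()))), np.hypot(*(res[:,:2]-res[:,:2].mean(0)).T))
# key bar
q=W.reshape(-1,3); g=q[(q[:,0]>400)&(q[:,0]<500)&(q[:,1]>-290)&(q[:,1]<-250)&(q[:,2]>100)&(q[:,2]<125)]
r=cv2.minAreaRect(g[:,:2].astype(np.float32)); e=np.linalg.svd(g[:,:2]-g[:,:2].mean(0),full_matrices=False)[2][0]
print("bar",r,np.degrees(np.arctan2(e[1],e[0])),g.mean(0),np.median(g[:,2]))
o=ctrl.get_obs(); Rt=R.from_rotvec(o["orientation"]).as_matrix(); print("tool y deg",np.degrees(np.arctan2(Rt[1,1],Rt[0,1])),o["t"])
E
```

```text
TR [5.94666e+02 1.48710e+01 5.72000e-01] 4.48 off 1.324 pca 45 [592.8  14.  108.6] 1.328
TL [591.046 128.313   1.452] 4.13 off 0.633 pca 47 [588.6 126.2 109. ] 0.624
BL [476.986 124.54    3.763] 5.48 off 1.374 pca 46 [475.6 121.9 108.7] 1.403
BR [481.69   10.923   4.474] 2.64 off 0.513 pca 45 [479.8   9.7 108.6] 0.52
centre [536.09708472  69.6617185 ]
[ -43.09113813   46.86672626  137.12643978 -132.8075924 ] [80.20202481 80.37030064 80.65793552 80.06496552]
bar ((452.9999084472656, -270.1495666503906), (70.51889038085938, 14.322869300842285), 1.0570601224899292) -178.755529686942 [ 452.3808379  -269.15756334  109.05539649] 109.68835532497758
tool y deg -63.9436317381529 0.3h.py:26: RuntimeWarning: Mean of empty slice
  z=np.array([q["range_z"] for q in ds],float); z[z==0]=np.nan; d["range_z"]=np.nan_to_num(np.nanmean(z,0)); return d
```

>>> play_rows(
  increments="1 0.0094 0.0153 -0.0038 8.16;1 0.0094 0.0153 -0.0038 8.16;1 0.0094 0.0153 -0.0038 8.16;1 0.0094 0.0153 -0.0038 8.16;1 0.0094 0.0153 -0.0038 8.16;1 0.0094 0.0153 -0.0038 8.16;1 0.0094 0.0153 -0.0038 8.16;1 0.0094 0.0153 -0.0038 8.16;1 0.0094 0.0153 -0.0038 8.16;1 0.0094 0.0153 -0.0038 8.16;1 0.0094 0.0153 -0.0038 8.16;1 0.0094 0.0153 -0.0038 8.16;1 0.0094 0.0153 -0.0038 8.16;1 0.0094 0.0153 -0.0038 8.16;1 0.0094 0.0153 -0.0038 8.16;1 0.0094 0.0153 -0.0038 8.16;1 0.0094 0.0153 -0.0038 8.16;1 0.0094 0.0153 -0.0038 8.16;1 0.0094 0.0153 -0.0038 8.16",
)

```text
t: 2.2
ee_pos: [453.5, -270.1, 150.4]
orientation: [-0.039, 3.141, -0.0]
ft_force: [-0.0, -0.2, -0.2]
width: 88.3
```

```bash
cat >> h.py <<'E'
def st():
    o=ctrl.get_obs(); Rt=R.from_rotvec(o["orientation"]).as_matrix()
    print("t",round(o["t"],2),"p",o["ee_pos"].round(1),"toolY",np.degrees(np.arctan2(Rt[1,1],Rt[0,1])).round(2),"tilt",(Rt[:,2]).round(4),"q6",o["qpos"][5].round(2),"F",o["ft_force"].round(2),"M",o["moment"].round(3),"w",round(o["width"],1)); return o
E
python3 -c "
from h import *
st()"
```

```text
t 2.2 p [ 453.5 -270.1  150.4] toolY 91.43 tilt [ 1.e-04 -1.e-04 -1.e+00] q6 -2.16 F [-0.03 -0.15 -0.24] M [ 0.152 -0.121 -0.033] w 88.3
```

>>> play_rows(
  increments="1 0 0 -0.017 0;1 0 0 -0.017 0;1 0 0 -0.017 0;1 0 0 -0.017 0;1 0 0 0 0;0 0 0 0 0;0 0 0 0 0;0 0 0 0 0;0 0 0 0 0;0 0 0 0 0;0 0 0 0 0;0 0 0 0 0;0 0 0 0 0",
)

```text
t: 3.5
ee_pos: [453.2, -270.7, 82.5]
orientation: [0.03, -3.141, -0.0]
ft_force: [0.3, 0.5, -0.8]
width: 27.3
```

```bash
python3 -c "
from h import *
for i in range(3): st()"
```

```text
t 3.5 p [ 453.2 -270.7   82.5] toolY 91.1 tilt [-0.  0. -1.] q6 -2.15 F [ 0.27  0.48 -0.84] M [ 0.135 -0.152  0.028] w 27.3
t 3.5 p [ 453.2 -270.7   82.5] toolY 91.1 tilt [-0.  0. -1.] q6 -2.15 F [ 0.27  0.48 -0.84] M [ 0.135 -0.152  0.028] w 27.3
t 3.5 p [ 453.2 -270.7   82.5] toolY 91.1 tilt [-0.  0. -1.] q6 -2.15 F [ 0.27  0.48 -0.84] M [ 0.135 -0.152  0.028] w 27.3
```

Still closing; a few more rows, then lift.

>>> play_rows(
  increments="0 0 0 0 0;0 0 0 0 0;0 0 0 0 0;0 0 0 0 0;0 0 0 0 0",
)

```text
t: 4.0
ee_pos: [453.1, -270.7, 82.4]
orientation: [0.03, -3.141, -0.0]
ft_force: [0.1, -0.1, -1.9]
width: 13.6
```

>>> play_rows(
  increments="0 0 0 0.02 0;0 0 0 0.03 0;0 0 0 0.04 0;0 0 0 0.04 0;0 0 0 0.01 0;0 0 0 0 0",
)

```text
t: 4.6
ee_pos: [453.8, -271.1, 223.7]
orientation: [-0.03, 3.139, -0.003]
ft_force: [0.2, 0.2, -3.2]
width: 13.6
```

```bash
python3 - <<'E'
from h import *
d=avg("top",2); cv2.imwrite("x.png",d["img"][:,:,::-1])
for i in range(5): ctrl.get_image("top"); st()
E
```

```text
t 4.75 p [ 452.  -270.   220.5] toolY 91.1 tilt [-0.0029  0.0019 -1.    ] q6 -2.15 F [-0.7  -0.02 -1.81] M [ 0.047 -0.109 -0.009] w 13.7
t 4.8 p [ 452.  -270.   220.4] toolY 91.09 tilt [-0.0032  0.002  -1.    ] q6 -2.15 F [-0.04 -0.33 -3.6 ] M [ 0.094 -0.176  0.012] w 13.9
t 4.85 p [ 452.1 -270.1  220.4] toolY 91.1 tilt [-0.0032  0.002  -1.    ] q6 -2.15 F [-0.45  0.11 -1.93] M [ 0.074 -0.113  0.05 ] w 14.0
t 4.9 p [ 452.3 -270.2  220.7] toolY 91.09 tilt [-0.0028  0.0018 -1.    ] q6 -2.15 F [-0.15 -0.31 -1.01] M [ 0.077 -0.098  0.043] w 13.8
t 4.95 p [ 452.5 -270.3  221. ] toolY 91.1 tilt [-0.0023  0.0014 -1.    ] q6 -2.15 F [-0.39 -0.26 -1.44] M [ 0.113 -0.101  0.006] w 13.9h.py:26: RuntimeWarning: Mean of empty slice
  z=np.array([q["range_z"] for q in ds],float); z[z==0]=np.nan; d["range_z"]=np.nan_to_num(np.nanmean(z,0)); return d
[ WARN:0@1.184] global loadsave.cpp:1063 imwrite_ Unsupported depth image for selected encoder is fallbacked to CV_8U.
```

>>> play_rows(
  increments="0 0.007 0.0143 0 3.17;0 0.0141 0.0285 0 3.17;0 0.0141 0.0285 0 3.17;0 0.0141 0.0285 0 3.17;0 0.0141 0.0285 0 3.17;0 0.0141 0.0285 0 3.17;0 0.0141 0.0285 0 3.17;0 0.0141 0.0285 0 3.17;0 0.0141 0.0285 0 3.17;0 0.0141 0.0285 0 3.17;0 0.007 0.0143 0 0;0 0 0 0 0;0 0 0 0 0;0 0 0 0 0",
)

```text
t: 6.35
ee_pos: [593.4, 13.3, 222.1]
orientation: [0.885, -3.013, 0.0]
ft_force: [0.1, 0.2, -2.2]
width: 14.2
```

```bash
python3 - 2>/dev/null <<'E'
from h import *
st()
d=avg("top",2); e=avg("side",2); o=st()
p=o["ee_pos"]
out=[]
for q in(d,e):
    u,v=proj(q,[[593.7,14.3,120]])[0].round().astype(int); print(u,v)
    out.append(cv2.resize(q["img"][max(v-35,0):v+35,u-35:u+35].astype(np.uint8),(400,400),interpolation=cv2.INTER_CUBIC))
cv2.imwrite("pics/tr1.png",np.hstack(out)[:,:,::-1]); 
import pickle; pickle.dump((d,e),open("tr1.pkl","wb"))
E
```

```text
t 6.35 p [593.4  13.3 222.1] toolY 122.72 tilt [-1.e-03 -3.e-04 -1.e+00] q6 -2.14 F [ 0.14  0.21 -2.2 ] M [ 0.177 -0.14  -0.039] w 14.2
t 6.55 p [593.8  13.5 222.6] toolY 122.72 tilt [ 1.e-04 -1.e-04 -1.e+00] q6 -2.14 F [-0.51  1.05 -1.93] M [ 0.176 -0.114  0.018] w 14.0
263 182
307 192
```

View pics/tr1.png

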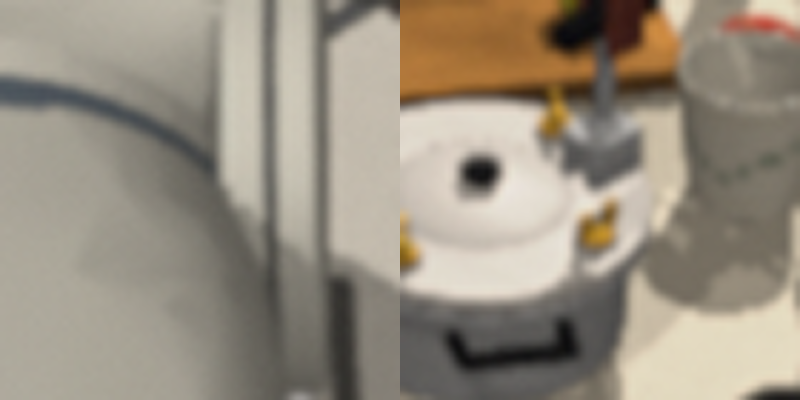

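```bash
python3 - 2>/dev/null <<'E'
from h import *
import pickle
d,e=pickle.load(open("tr1.pkl","rb")); W=cloud(e).reshape(-1,3)
C=np.array([535.3,68.9])
for n,k,off in(("TR",0,1.325),("TL",1,.63),("BL",2,1.39),("BR",3,.515)):
    rad=np.radians(-43+90*k); p=C+80*np.array([np.cos(rad),np.sin(rad)])
    r=fitnut(e,*p,[rad+off]); print(n,p.round(1),r.x.round(2),round(r.x[2]-rad,2),round(r.fun,2))
# key head: TCP 593.6,13.5 ; local coords
a=np.radians(32.72); M=np.array([[np.cos(a),np.sin(a)],[-np.sin(a),np.cos(a)]])
g=W[(np.hypot(W[:,0]-593.6,W[:,1]-13.5)<32)&(W[:,2]>136)&(W[:,2]<175)]
L=(g[:,:2]-[593.6,13.5])@M.T
for z in range(136,176,4):
    s=(g[:,2]>=z)&(g[:,2]<z+4)
    if s.any(): print(z,s.sum(),L[s].min(0).round(1),L[s].max(0).round(1))
s=(g[:,2]>142)&(g[:,2]<160)&(L[:,1]<-9)&(abs(L[:,0])<15); print("front face y",np.median(L[s,1]),s.sum())
s=(g[:,2]>142)&(g[:,2]<160)&(abs(L[:,1])<10); print("end x",np.sort(L[s,0]).round(1))
E
```

```text
TR [593.8  14.3] [594.26  19.83   0.71] 1.46 7.19
TL [589.9 127.4] [590.76 144.77   1.19] 0.37 53.79
BL [476.8 123.5] [476.92 137.58   4.03] 1.64 51.77
BR [480.7  10.4] [480.55  18.6    4.5 ] 0.54 2.72
140 3 [-17.2   6.1] [-10.    9.7]
144 11 [-20.6 -14.8] [12.1 10.9]
148 17 [-20.9 -16.2] [13.1 15.2]
152 17 [-21.4 -15.8] [17.3  7.6]
156 13 [-21.1 -15.9] [19.4 14.7]
160 14 [-22.  -15.8] [19.5  9.4]
164 10 [-20.  -15.8] [ 6.8 12.5]
168 29 [-21.3 -15.8] [17.5 14.4]
172 27 [-23.2 -14.8] [15.6 11.7]
front face y -13.581709795985551 27
end x [-20.9 -20.3 -19.9 -19.8 -19.6 -19.2 -17.5 -17.5 -17.4 -17.2 -16.8 -16.3
 -16.2 -15.8 -12.5 -12.  -10. ]
```

>>> play_rows(
  increments="0 0.0004 0.0008 -0.01 0;0 0 0 -0.01 0;0 0 0 -0.002 0;0 0 0 -0.002 0;0 0 0 -0.002 0;0 0 0 0 0",
)

```text
t: 7.15
ee_pos: [594.4, 15.2, 196.2]
orientation: [0.887, -3.014, -0.0]
ft_force: [-1.0, 0.3, -2.9]
width: 13.8
```

>>> play_rows(
  increments="0 0 0 -0.001 0;0 0 0 -0.001 0;0 0 0 -0.001 0;0 0 0 0 0",
)

```text
t: 7.55
ee_pos: [594.4, 15.2, 193.4]
orientation: [0.887, -3.014, -0.0]
ft_force: [-0.6, -0.5, -1.9]
width: 13.9
```

```bash
python3 - 2>/dev/null <<'E'
from h import *
for i in range(3): ctrl.get_image("top"); st()
E
```

```text
t 7.6 p [594.4  15.2 193.4] toolY 122.8 tilt [-1.e-04  0.e+00 -1.e+00] q6 -2.14 F [ 0.35 -0.19 -2.94] M [ 0.084 -0.127 -0.023] w 13.9
t 7.65 p [594.5  15.2 193.5] toolY 122.8 tilt [ 1.e-04 -0.e+00 -1.e+00] q6 -2.14 F [ 0.65 -0.85 -2.05] M [ 0.119 -0.09  -0.025] w 14.1
t 7.7 p [594.5  15.2 193.5] toolY 122.8 tilt [ 1.e-04 -0.e+00 -1.e+00] q6 -2.14 F [ 0.33  1.37 -2.23] M [ 0.077 -0.144  0.034] w 14.2
```

>>> play_rows(
  increments="0 0 0 -0.003 0;0 0 0 -0.003 0;0 0 0 -0.003 0;0 0 0 -0.0015 0;0 0 0 0 0",
)

```text
t: 8.2
ee_pos: [594.2, 15.2, 182.5]
orientation: [0.887, -3.013, -0.0]
ft_force: [-0.0, 0.6, -2.2]
width: 13.8
```

```bash
python3 - 2>/dev/null <<'E'
from h import *
for i in range(3): ctrl.get_image("top"); st()
E
```

```text
t 8.25 p [594.3  15.2 182.7] toolY 122.79 tilt [-6.e-04  0.e+00 -1.e+00] q6 -2.14 F [ 0.53  1.03 -3.09] M [ 0.208 -0.033  0.016] w 13.9
t 8.3 p [594.3  15.2 182.8] toolY 122.79 tilt [-4.e-04  1.e-04 -1.e+00] q6 -2.14 F [-0.85  0.32 -2.65] M [ 0.207 -0.028  0.021] w 13.9
t 8.35 p [594.4  15.2 182.9] toolY 122.8 tilt [-3.e-04  1.e-04 -1.e+00] q6 -2.14 F [-0.28  0.2  -1.94] M [ 0.241 -0.015  0.015] w 14.1
```

>>> play_rows(
  increments="0 0 0 0 -4;0 0 0 0 -4;0 0 0 0 -4;0 0 0 0 -4;0 0 0 0 0",
)

```text
t: 8.85
ee_pos: [594.6, 15.0, 183.1]
orientation: [-0.458, 3.108, -0.001]
ft_force: [1.1, -1.5, -3.7]
width: 13.4
```

```bash
python3 - 2>/dev/null <<'E'
from h import *
for i in range(4): ctrl.get_image("top"); st()
E
```

```text
t 8.9 p [594.6  15.  183. ] toolY 106.89 tilt [ 3.e-04 -4.e-04 -1.e+00] q6 -1.86 F [-0.02 -0.04 -3.88] M [-0.162 -0.159  0.124] w 14.1
t 8.95 p [594.6  15.  183.1] toolY 106.91 tilt [ 4.e-04 -3.e-04 -1.e+00] q6 -1.86 F [ 0.76 -0.35 -2.4 ] M [-0.199 -0.192  0.061] w 13.9
t 9.0 p [594.6  15.  183.1] toolY 106.9 tilt [ 3.e-04 -3.e-04 -1.e+00] q6 -1.86 F [ 0.41 -0.97 -2.2 ] M [-0.157 -0.211  0.06 ] w 13.8
t 9.05 p [594.6  15.  183.1] toolY 106.88 tilt [ 3.e-04 -2.e-04 -1.e+00] q6 -1.86 F [ 0.45 -2.03 -2.95] M [-0.179 -0.224  0.024] w 13.7
```

>>> play_rows(
  increments="0 0 0 0 -5;0 0 0 0 -5;0 0 0 0 -5;0 0 0 0 -5;0 0 0 0 -5;0 0 0 0 -5;0 0 0 0 -1;0 0 0 0 0;0 0 0 0 3;0 0 0 0 0",
)

```text
t: 10.05
ee_pos: [594.5, 14.8, 183.0]
orientation: [0.303, 3.127, -0.001]
ft_force: [0.6, -4.2, -1.9]
width: 13.5
```

```bash
python3 - 2>/dev/null <<'E'
from h import *
for i in range(4): ctrl.get_image("top"); st()
E
```

```text
t 10.1 p [594.5  14.9 183. ] toolY 78.83 tilt [ 1.e-04 -4.e-04 -1.e+00] q6 -1.37 F [ 0.73 -4.47 -2.76] M [-1.103 -0.27   0.022] w 13.6
t 10.15 p [594.5  14.9 183.1] toolY 78.8 tilt [ 2.e-04 -4.e-04 -1.e+00] q6 -1.37 F [ 0.28 -3.58 -2.52] M [-1.093 -0.274  0.017] w 14.1
t 10.2 p [594.5  15.  183.1] toolY 78.79 tilt [ 2.e-04 -3.e-04 -1.e+00] q6 -1.37 F [ 0.75 -4.66 -1.76] M [-1.095 -0.225  0.046] w 14.0
t 10.25 p [594.5  15.  183. ] toolY 78.79 tilt [ 2.e-04 -3.e-04 -1.e+00] q6 -1.37 F [-0.45 -4.56 -1.58] M [-1.176 -0.258  0.024] w 13.9
```

>>> play_rows(
  increments="0 0 -0.001 0 0;0 0 0 0 0;0 0 0 0 0",
)

```text
t: 10.55
ee_pos: [594.5, 14.3, 183.0]
orientation: [0.307, 3.126, 0.0]
ft_force: [1.2, -2.4, -1.1]
width: 13.8
```

```bash
python3 - 2>/dev/null <<'E'
from h import *
for i in range(2): ctrl.get_image("top"); st()
E
```

```text
t 10.6 p [594.6  14.3 183. ] toolY 78.79 tilt [ 2.e-04  2.e-04 -1.e+00] q6 -1.37 F [ 0.14 -2.41 -2.56] M [-0.722 -0.329  0.032] w 13.9
t 10.65 p [594.5  14.3 183. ] toolY 78.79 tilt [ 2.e-04  2.e-04 -1.e+00] q6 -1.37 F [ 0.44 -3.34 -1.45] M [-0.668 -0.351  0.021] w 13.9
```

>>> play_rows(
  increments="0 0 0 0.006 0;0 0 0 0.006 0;0 0 0 0.01 0;0 0 0 0.01 0;0 -0.0117 0.0109 0 4.76;0 -0.0117 0.0109 0 4.76;0 -0.0117 0.0109 0 4.76;0 -0.0117 0.0109 0 4.76;0 -0.0117 0.0109 0 4.76;0 -0.0117 0.0109 0 4.76;0 -0.0117 0.0109 0 4.76;0 -0.0117 0.0109 0 4.76;0 -0.0117 0.0109 0 4.76;0 -0.0117 0.0109 0 4.76;0 0 0 0 0;0 0 0 0 0;0 0 0 0 0",
)

```text
t: 12.35
ee_pos: [478.3, 123.0, 215.5]
orientation: [-0.978, 2.984, -0.0]
ft_force: [0.8, -0.1, -3.2]
width: 14.1
```

```bash
python3 - 2>/dev/null <<'E'
from h import *
st(); d=avg("top",2); e=avg("side",2); st(); st()
import pickle; pickle.dump((d,e),open("bl1.pkl","wb"))
I=d["img"].astype(np.uint8)[165:250,195:290]
u,v=proj(e,[[477,123,120]])[0].round().astype(int)
J=e["img"].astype(np.uint8)[v-40:v+45,u-40:u+55]
cv2.imwrite("pics/bl1.png",np.hstack([cv2.resize(q,None,fx=4.2,fy=4.2,interpolation=cv2.INTER_CUBIC) for q in(I,J)])[:,:,::-1])
C=np.array([535.3,68.9])
for n,k,off in(("TR",0,.6),("TL",1,.63),("BL",2,1.39),("BR",3,.515)):
    rad=np.radians(-43+90*k); p=C+80*np.array([np.cos(rad),np.sin(rad)])
    r=fitnut(d,*p,[rad+off]); print(n,p.round(1),r.x.round(2),round(r.x[2]-rad,3),round(r.fun,2))
E
```

```text
t 12.35 p [478.3 123.  215.5] toolY 126.3 tilt [ 1.2e-03  2.0e-04 -1.0e+00] q6 -1.98 F [ 0.83 -0.11 -3.2 ] M [ 0.06  -0.109 -0.022] w 14.1
t 12.55 p [477.8 122.8 215. ] toolY 126.34 tilt [ 1.e-04 -0.e+00 -1.e+00] q6 -1.98 F [ 0.56 -0.25 -1.87] M [ 0.091 -0.111  0.042] w 14.1
t 12.55 p [477.8 122.8 215. ] toolY 126.34 tilt [ 1.e-04 -0.e+00 -1.e+00] q6 -1.98 F [ 0.56 -0.25 -1.87] M [ 0.091 -0.111  0.042] w 14.1
TR [593.8  14.3] [ 5.9498e+02  1.5140e+01 -1.1000e-01] 0.637 5.2
TL [589.9 127.4] [590.9  114.21   2.3 ] 1.48 49.26
BL [476.8 123.5] [486.64 127.39   3.19] 0.796 30.85
BR [480.7  10.4] [481.48  10.89   4.45] 0.491 2.43
```

View pics/bl1.png

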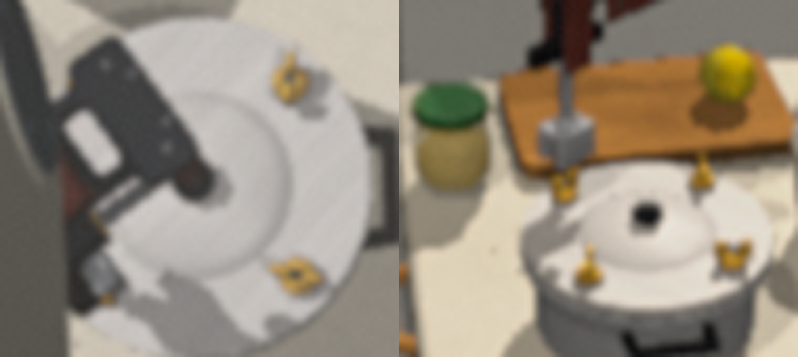

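>>> play_rows(
  increments="0 0 0 -0.007 0;0 0 0 -0.007 0;0 0 0 -0.002 0;0 0 0 -0.002 0;0 0 0 -0.001 0;0 0 0 -0.001 0;0 0 0 0 0",
)

```text
t: 13.25
ee_pos: [477.5, 123.2, 194.9]
orientation: [0.981, -2.984, 0.0]
ft_force: [0.0, -0.2, -2.5]
width: 13.7
```

>>> play_rows(
  increments="0 0 0 -0.001 0;0 0 0 -0.001 0;0 0 0 0 0",
)

```text
t: 13.55
ee_pos: [477.4, 123.1, 192.9]
orientation: [0.981, -2.984, 0.0]
ft_force: [0.1, -0.7, -2.3]
width: 13.8
```

```bash
python3 - 2>/dev/null <<'E'
from h import *
for i in range(3): ctrl.get_image("top"); st()
E
```

```text
t 13.6 p [477.4 123.2 192.9] toolY 126.4 tilt [-1.e-04 -0.e+00 -1.e+00] q6 -1.98 F [ 0.24 -0.37 -2.04] M [ 0.104 -0.159 -0.055] w 13.9
t 13.65 p [477.5 123.2 193. ] toolY 126.4 tilt [ 0.  0. -1.] q6 -1.98 F [-0.33 -0.18 -2.21] M [ 0.115 -0.09  -0.03 ] w 13.7
t 13.7 p [477.5 123.2 193. ] toolY 126.4 tilt [ 1.e-04  0.e+00 -1.e+00] q6 -1.98 F [ 0.51 -0.85 -2.55] M [ 0.064 -0.127  0.025] w 13.2
```

>>> play_rows(
  increments="0 0 0 -0.003 0;0 0 0 -0.003 0;0 0 0 -0.003 0;0 0 0 -0.0015 0;0 0 0 0 -4;0 0 0 0 -4;0 0 0 0 -4;0 0 0 0 -4;0 0 0 0 -4;0 0 0 0 0",
)

```text
t: 14.7
ee_pos: [477.2, 123.1, 182.1]
orientation: [0.447, -3.109, 0.0]
ft_force: [-0.5, 1.0, -2.2]
width: 14.1
```

```bash
python3 - 2>/dev/null <<'E'
from h import *
for i in range(4): ctrl.get_image("top"); st()
E
```

```text
t 14.75 p [477.2 123.1 182.1] toolY 106.49 tilt [-6.e-04 -2.e-04 -1.e+00] q6 -1.63 F [ 0.33  0.73 -3.63] M [ 0.215 -0.175  0.016] w 14.0
t 14.8 p [477.2 123.1 182.1] toolY 106.51 tilt [-7.e-04 -2.e-04 -1.e+00] q6 -1.63 F [ 0.18  0.7  -3.65] M [ 0.221 -0.171  0.038] w 14.4
t 14.85 p [477.2 123.1 182.1] toolY 106.5 tilt [-7.e-04 -2.e-04 -1.e+00] q6 -1.63 F [-0.42 -0.03 -4.58] M [ 0.222 -0.191  0.032] w 13.7
t 14.9 p [477.2 123.1 182.1] toolY 106.48 tilt [-7.e-04 -2.e-04 -1.e+00] q6 -1.63 F [ 0.11  0.07 -3.26] M [ 0.182 -0.165  0.063] w 13.8
```

>>> play_rows(
  increments="0 0 0 0 -5;0 0 0 0 -5;0 0 0 0 -5;0 0 0 0 -5;0 0 0 0 -5;0 0 0 0 -6;0 0 0 0 0;0 0 0 0 0",
)

```text
t: 15.7
ee_pos: [477.2, 122.7, 182.2]
orientation: [-0.394, -3.116, 0.001]
ft_force: [0.7, -2.8, -5.8]
width: 13.7
```

```bash
python3 - 2>/dev/null <<'E'
from h import *
for i in range(4): ctrl.get_image("top"); st()
E
```

```text
t 15.75 p [477.2 122.8 182.3] toolY 75.57 tilt [-7.e-04 -8.e-04 -1.e+00] q6 -1.09 F [ 0.57 -2.63 -5.17] M [-0.738 -0.214 -0.015] w 13.6
t 15.8 p [477.2 122.8 182.3] toolY 75.54 tilt [-6.e-04 -7.e-04 -1.e+00] q6 -1.09 F [-0.35 -2.94 -4.37] M [-0.824 -0.187  0.061] w 13.9
t 15.85 p [477.2 122.8 182.3] toolY 75.51 tilt [-6.e-04 -6.e-04 -1.e+00] q6 -1.09 F [ 0.   -3.16 -5.24] M [-0.867 -0.196  0.028] w 14.1
t 15.9 p [477.2 122.9 182.3] toolY 75.48 tilt [-6.e-04 -5.e-04 -1.e+00] q6 -1.09 F [-0.08 -3.79 -4.2 ] M [-0.829 -0.166  0.077] w 14.0
```

>>> play_rows(
  increments="0 0 0 0 -4;0 0 0 0 -4;0 0 0 0 -4;0 0 0 0 -4;0 0 0 0 -2;0 0 0 0 0",
)

```text
t: 16.5
ee_pos: [477.0, 122.8, 182.3]
orientation: [-0.88, -3.015, 0.002]
ft_force: [-0.9, -4.0, -4.4]
width: 13.9
```

```bash
cat >> h.py <<'E'
def tq(n=5):
    L=[]
    for i in range(n): ctrl.get_image("side"); o=ctrl.get_obs(); L.append([*o["ft_force"],*o["moment"]])
    Rt=R.from_rotvec(o["orientation"]).as_matrix()
    print("t",round(o["t"],2),o["ee_pos"].round(1),"toolY",np.degrees(np.arctan2(Rt[1,1],Rt[0,1])).round(2),"F,M",np.mean(L,0).round(3),"sdMz",np.std([l[5] for l in L]).round(3))
E
python3 -c "from h import *; tq(4)"
```

```text
t 16.7 [477.1 122.9 182.3] toolY 57.47 F,M [-0.65  -5.08  -4.201 -1.28   0.105  0.081] sdMz 0.007
```

>>> play_rows(
  increments="0 -0.0003 -0.0015 0 0;0 0 0 0 -2;0 0 0 0 -1;0 0 0 0 0",
)

```text
t: 17.1
ee_pos: [477.1, 121.8, 182.4]
orientation: [-0.96, -2.991, -0.001]
ft_force: [-0.7, -1.3, -5.6]
width: 14.2
```

```bash
python3 -c "from h import *; tq(4)"
```

```text
t 17.3 [477.1 121.8 182.4] toolY 54.43 F,M [-1.007 -1.826 -5.614 -0.479  0.071  0.081] sdMz 0.019
```

>>> play_rows(
  increments="0 0 0 0 -1.5;0 0 0 0 -1;0 0 0 0 0",
)

```text
t: 17.6
ee_pos: [477.1, 121.7, 182.4]
orientation: [-1.027, -2.969, 0.0]
ft_force: [-1.9, -2.2, -6.4]
width: 13.7
```

```bash
python3 -c "from h import *; tq(4)"
```

```text
t 17.8 [477.1 121.7 182.5] toolY 51.9 F,M [-1.363 -1.794 -5.159 -0.428  0.134  0.054] sdMz 0.011
```

>>> play_rows(
  increments="0 -0.0003 -0.0004 0 -1.5;0 0 0 0 -1;0 0 0 0 0",
)

```text
t: 18.1
ee_pos: [477.0, 121.4, 182.5]
orientation: [1.091, 2.946, 0.001]
ft_force: [-0.1, -0.4, -5.0]
width: 13.8
```

```bash
python3 -c "from h import *; tq(4)"
```

```text
t 18.3 [477.  121.3 182.5] toolY 49.4 F,M [-0.811 -0.286 -4.969 -0.131  0.055  0.057] sdMz 0.01
```

>>> play_rows(
  increments="0 0 0 0 -1.5;0 0 0 0 -0.5;0 0 0 0 0",
)

```text
t: 18.6
ee_pos: [476.9, 121.3, 182.5]
orientation: [1.142, 2.927, 0.0]
ft_force: [-0.8, 0.3, -4.5]
width: 13.5
```

```bash
python3 -c "from h import *; tq(4)"
```

```text
t 18.8 [477.  121.3 182.5] toolY 47.4 F,M [-0.527 -0.699 -5.292 -0.089  0.039  0.06 ] sdMz 0.025
```

>>> play_rows(
  increments="0 0 0 0 -1;0 0 0 0 -1;0 0 0 0 0",
)

```text
t: 19.1
ee_pos: [476.9, 121.3, 182.5]
orientation: [1.193, 2.906, 0.0]
ft_force: [-0.5, -0.2, -4.1]
width: 13.6
```

```bash
python3 -c "from h import *; tq(4)"
```

```text
t 19.3 [476.9 121.3 182.5] toolY 45.4 F,M [-0.85  -0.492 -4.113 -0.171  0.092  0.076] sdMz 0.022
```

>>> play_rows(
  increments="0 0 0 0 -1;0 0 0 0 -1;0 0 0 0 0",
)

```text
t: 19.6
ee_pos: [476.9, 121.2, 182.5]
orientation: [1.244, 2.885, -0.0]
ft_force: [-1.4, -0.3, -4.6]
width: 13.7
```

```bash
python3 -c "from h import *; tq(4)"
```

```text
t 19.8 [476.9 121.2 182.5] toolY 43.4 F,M [-1.064 -0.877 -4.167 -0.186  0.062  0.126] sdMz 0.034
```

>>> play_rows(
  increments="0 0 0 0 -1;0 0 0 0 -0.5;0 0 0 0 0",
)

```text
t: 20.1
ee_pos: [476.8, 121.2, 182.5]
orientation: [-1.281, -2.869, 0.0]
ft_force: [-0.5, -0.4, -3.8]
width: 14.0
```

```bash
python3 -c "from h import *; tq(5)"
```

```text
t 20.35 [476.8 121.3 182.5] toolY 41.9 F,M [-0.772 -0.834 -3.68  -0.206  0.097  0.219] sdMz 0.026
```

>>> play_rows(
  increments="0 0 0 0 -0.8;0 0 0 0 0",
)

```text
t: 20.55
ee_pos: [476.8, 121.3, 182.5]
orientation: [-1.301, -2.859, 0.0]
ft_force: [-0.3, -0.4, -3.8]
width: 14.1
```

```bash
python3 -c "from h import *; tq(5)"
```

```text
t 20.8 [476.9 121.3 182.5] toolY 41.1 F,M [-0.963 -0.807 -4.047 -0.227  0.113  0.293] sdMz 0.024
```

>>> play_rows(
  increments="0 0 0 0 -0.7;0 0 0 0 -0.7;0 0 0 0 0",
)

```text
t: 21.1
ee_pos: [476.8, 121.2, 182.5]
orientation: [-1.336, -2.843, 0.0]
ft_force: [-0.3, -0.8, -3.4]
width: 13.9
```

```bash
python3 -c "from h import *; tq(6)"
```

```text
t 21.4 [476.9 121.3 182.5] toolY 39.7 F,M [-1.026 -0.864 -3.798 -0.262  0.121  0.352] sdMz 0.018
```

>>> play_rows(
  increments="0 0 0 0 -0.8;0 0 0 0 0",
)

```text
t: 21.6
ee_pos: [476.8, 121.2, 182.4]
orientation: [-1.356, -2.834, 0.0]
ft_force: [-0.8, -0.5, -4.0]
width: 13.9
```

```bash
python3 -c "from h import *; tq(6)"
```

```text
t 21.9 [476.9 121.2 182.5] toolY 38.9 F,M [-0.884 -0.666 -3.989 -0.278  0.143  0.414] sdMz 0.038
```

>>> play_rows(
  increments="0 0 0 0 5;0 0 0 0 4.5;0 0 0 0.006 0;0 0 0 0.006 0;0 0 0 0.01 0;0 0 0 0.01 0;0 0.0117 -0.0109 0 3.5;0 0.0117 -0.0109 0 3.5;0 0.0117 -0.0109 0 3.5;0 0.0117 -0.0109 0 3.5;0 0.0117 -0.0109 0 3.5;0 0.0117 -0.0109 0 3.5;0 0.0117 -0.0109 0 3.5;0 0.0117 -0.0109 0 3.5;0 0.0117 -0.0109 0 3.5;0 0.0117 -0.0109 0 3.5;0 0 0 0 0;0 0 0 0 0;0 0 0 0 0",
)

```text
t: 23.8
ee_pos: [593.3, 12.7, 214.7]
orientation: [-0.183, -3.136, -0.0]
ft_force: [0.1, 0.4, -1.9]
width: 13.8
```

```bash
python3 -c "from h import *; tq(3)"
```

```text
t 23.95 [593.4  12.7 214.7] toolY 83.4 F,M [ 0.342 -0.081 -1.724  0.082 -0.109 -0.013] sdMz 0.032
```

>>> play_rows(
  increments="0 0 0 -0.007 0;0 0 0 -0.007 0;0 0 0 -0.002 0;0 0 0 -0.002 0;0 0 0 -0.001 0;0 0 0 -0.001 0;0 0 0 -0.001 0;0 0 0 -0.001 0;0 0 0 0 0",
)

```text
t: 24.85
ee_pos: [593.8, 12.2, 192.4]
orientation: [-0.181, -3.136, 0.0]
ft_force: [-0.4, 0.5, -2.6]
width: 13.9
```

```bash
python3 -c "from h import *; tq(3)"
```

```text
t 25.0 [593.9  12.2 192.5] toolY 83.4 F,M [ 0.     0.024 -2.567  0.058 -0.126 -0.018] sdMz 0.039
```

>>> play_rows(
  increments="0 0 0 -0.003 0;0 0 0 -0.003 0;0 0 0 -0.003 0;0 0 0 -0.0015 0;0 0 0 0 -5;0 0 0 0 -5;0 0 0 0 -5;0 0 0 0 -5;0 0 0 0 -5;0 0 0 0 0",
)

```text
t: 26.0
ee_pos: [593.5, 12.4, 181.5]
orientation: [-0.856, -3.022, 0.0]
ft_force: [0.4, 1.6, -2.2]
width: 14.0
```

```bash
python3 -c "from h import *; tq(3)"
```

```text
t 26.15 [593.5  12.4 181.6] toolY 58.52 F,M [-0.448  1.817 -3.193  0.476 -0.168  0.033] sdMz 0.011
```

>>> play_rows(
  increments="0 0 0 0 -2;0 0 0 0 -1;0 0 0 0 0",
)

```text
t: 26.45
ee_pos: [593.5, 12.3, 181.6]
orientation: [-0.933, -2.999, 0.0]
ft_force: [0.4, 2.0, -4.1]
width: 14.0
```

```bash
python3 -c "from h import *; tq(3)"
```

```text
t 26.6 [593.5  12.3 181.7] toolY 55.45 F,M [-0.164  1.968 -5.72   0.517 -0.118  0.079] sdMz 0.025
```

>>> play_rows(
  increments="0 0 0.0006 0 -1.5;0 0 0 0 -1;0 0 0 0 0",
)

```text
t: 26.9
ee_pos: [593.6, 12.7, 181.8]
orientation: [-1.0, -2.978, 0.001]
ft_force: [-1.7, 0.1, -5.9]
width: 13.8
```

```bash
python3 -c "from h import *; tq(3)"
```

```text
t 27.05 [593.7  12.7 181.9] toolY 52.91 F,M [-0.71   0.183 -5.068  0.009  0.125  0.097] sdMz 0.047
```

>>> play_rows(
  increments="0 0 0 0 -1;0 0 0 0 -1;0 0 0 0 0",
)

```text
t: 27.35
ee_pos: [593.7, 12.7, 181.9]
orientation: [-1.052, -2.96, 0.0]
ft_force: [-1.1, -0.3, -4.3]
width: 14.0
```

```bash
python3 -c "from h import *; tq(4)"
```

```text
t 27.55 [593.7  12.8 181.9] toolY 50.9 F,M [-1.197 -0.348 -5.56  -0.154  0.259  0.087] sdMz 0.04
```

>>> play_rows(
  increments="0 0 0 0 -1.2;0 0 0 0 -1;0 0 0 0 0",
)

```text
t: 27.85
ee_pos: [593.8, 12.8, 181.9]
orientation: [-1.109, -2.939, 0.0]
ft_force: [-2.5, -0.2, -6.2]
width: 13.9
```

```bash
python3 -c "from h import *; tq(3)"
```

```text
t 28.0 [593.8  12.8 181.9] toolY 48.7 F,M [-1.808 -1.114 -5.068 -0.285  0.326  0.065] sdMz 0.01
```

>>> play_rows(
  increments="0 0 0 0 -1;0 0 0 0 -1;0 0 0 0 0",
)

```text
t: 28.3
ee_pos: [593.8, 12.8, 181.9]
orientation: [-1.16, -2.919, 0.0]
ft_force: [-2.5, -1.6, -5.2]
width: 14.0
```

```bash
python3 -c "from h import *; tq(4)"
```

```text
t 28.5 [593.8  12.8 181.9] toolY 46.71 F,M [-2.057 -1.558 -5.61  -0.355  0.398  0.169] sdMz 0.021
```

>>> play_rows(
  increments="0 -0.0003 -0.0003 0 -0.8;0 0 0 0 -0.8;0 0 0 0 0",
)

```text
t: 28.8
ee_pos: [593.6, 12.6, 181.9]
orientation: [1.201, 2.903, 0.0]
ft_force: [-1.1, -0.3, -6.6]
width: 14.0
```

```bash
python3 -c "from h import *; tq(5)"
```

```text
t 29.05 [593.6  12.6 181.9] toolY 45.1 F,M [-1.428 -0.521 -6.324 -0.148  0.215  0.234] sdMz 0.012
```

>>> play_rows(
  increments="0 0 0 0 -0.8;0 0 0 0 0",
)

```text
t: 29.25
ee_pos: [593.6, 12.6, 182.0]
orientation: [1.221, 2.895, 0.0]
ft_force: [-1.2, -0.2, -6.0]
width: 14.2
```

```bash
python3 -c "from h import *; tq(6)"
```

```text
t 29.55 [593.6  12.6 182. ] toolY 44.3 F,M [-0.984 -0.275 -6.588 -0.129  0.158  0.323] sdMz 0.008
```

>>> play_rows(
  increments="0 0 0 0 -1.1;0 0 0 0 0",
)

```text
t: 29.75
ee_pos: [593.5, 12.6, 182.0]
orientation: [1.249, 2.883, -0.0]
ft_force: [-1.1, -0.4, -7.2]
width: 13.9
```

```bash
python3 -c "from h import *; tq(6)"
```

```text
t 30.05 [593.6  12.6 182. ] toolY 43.2 F,M [-1.23  -0.559 -7.112 -0.119  0.165  0.347] sdMz 0.016
```

>>> play_rows(
  increments="0 0 0 0 -0.8;0 0 0 0 0",
)

```text
t: 30.25
ee_pos: [593.6, 12.6, 182.0]
orientation: [1.269, 2.874, -0.0]
ft_force: [-1.5, -0.9, -6.9]
width: 13.7
```

```bash
python3 -c "from h import *; tq(6)"
```

```text
t 30.55 [593.6  12.6 182. ] toolY 42.4 F,M [-1.29  -0.613 -7.322 -0.113  0.164  0.397] sdMz 0.02
```

>>> play_rows(
  increments="0 0 0 0 5;0 0 0 0 4.5;0 0 0 0.006 0;0 0 0 0.006 0;0 0 0 0.01 0;0 0 0 0.01 0;0 -0.0004 0.0113 0 -5.9;0 -0.0004 0.0113 0 -5.9;0 -0.0004 0.0113 0 -5.9;0 -0.0004 0.0113 0 -5.9;0 -0.0004 0.0113 0 -5.9;0 -0.0004 0.0113 0 -5.9;0 -0.0004 0.0113 0 -5.9;0 -0.0004 0.0113 0 -5.9;0 -0.0004 0.0113 0 -5.9;0 -0.0001 0.0113 0 -5.9;0 0 0 0 0;0 0 0 0 0;0 0 0 0 0",
)

```text
t: 32.45
ee_pos: [590.0, 125.1, 214.4]
orientation: [2.353, 2.081, 0.0]
ft_force: [-0.1, -0.4, -1.7]
width: 13.9
```

```bash
python3 -c "from h import *; tq(2)"
```

```text
t 32.55 [589.9 125.1 214.1] toolY -7.07 F,M [ 0.402 -0.128 -2.599 -0.055 -0.02  -0.026] sdMz 0.04
```

>>> play_rows(
  increments="0 0 0 -0.007 0;0 0 0 -0.007 0;0 0 0 -0.002 0;0 0 0 -0.002 0;0 0 0 -0.001 0;0 0 0 -0.001 0;0 0 0 -0.001 0;0 0 0 -0.001 0;0 0 0 0 0",
)

```text
t: 33.45
ee_pos: [589.8, 125.6, 191.9]
orientation: [-2.355, -2.08, 0.0]
ft_force: [0.4, -0.3, -2.7]
width: 13.8
```

```bash
python3 -c "from h import *; tq(3)"
```

```text
t 33.6 [589.9 125.6 192. ] toolY -7.1 F,M [-0.655 -0.154 -2.615 -0.024 -0.007  0.04 ] sdMz 0.044
```

>>> play_rows(
  increments="0 0 0 -0.003 0;0 0 0 -0.003 0;0 0 0 -0.003 0;0 0 0 -0.001 0;0 0 0 0 -5;0 0 0 0 -5;0 0 0 0 -5;0 0 0 0 -5;0 0 0 0 -5;0 0 0 0 0",
)

```text
t: 34.6
ee_pos: [589.0, 125.4, 181.2]
orientation: [-2.749, -1.52, 0.003]
ft_force: [-2.7, -0.3, -1.5]
width: 13.4
```

```bash
python3 -c "from h import *; tq(3)"
```

```text
t 34.75 [589.1 125.4 181.3] toolY -31.98 F,M [-2.299 -0.01  -2.819 -0.05   0.655  0.037] sdMz 0.014
```

>>> play_rows(
  increments="0 0 0 0 -2;0 0 0 0 -1;0 0 0 0 0",
)

```text
t: 35.05
ee_pos: [589.2, 125.4, 181.4]
orientation: [-2.787, -1.449, 0.002]
ft_force: [-3.4, 0.4, -4.9]
width: 13.6
```

```bash
python3 -c "from h import *; tq(3)"
```

```text
t 35.2 [589.3 125.5 181.6] toolY -35.05 F,M [-3.564  0.154 -4.565 -0.033  0.887  0.084] sdMz 0.028
```

>>> play_rows(
  increments="0 -0.0012 0 0 -1.2;0 0 0 0 -1;0 0 0 0 0",
)

```text
t: 35.5
ee_pos: [588.8, 125.6, 182.0]
orientation: [2.816, 1.393, 0.0]
ft_force: [-1.6, -0.6, -6.5]
width: 13.6
```

```bash
python3 -c "from h import *; tq(4)"
```

```text
t 35.7 [588.8 125.6 182.1] toolY -37.29 F,M [-2.113 -0.086 -5.186 -0.143  0.601  0.068] sdMz 0.027
```

>>> play_rows(
  increments="0 0 0 0 -1;0 0 0 0 -1;0 0 0 0 0",
)

```text
t: 36.0
ee_pos: [588.8, 125.6, 182.1]
orientation: [2.84, 1.344, 0.0]
ft_force: [-2.9, -0.7, -4.4]
width: 13.6
```

```bash
python3 -c "from h import *; tq(4)"
```

```text
t 36.2 [588.8 125.6 182.1] toolY -39.29 F,M [-2.422 -0.581 -4.764 -0.105  0.561  0.073] sdMz 0.029
```

>>> play_rows(
  increments="0 -0.0007 0 0 -1.2;0 0 0 0 -1;0 0 0 0 0",
)

```text
t: 36.5
ee_pos: [588.3, 125.6, 182.1]
orientation: [2.865, 1.289, 0.001]
ft_force: [-1.4, -1.1, -3.3]
width: 13.8
```

```bash
python3 -c "from h import *; tq(4)"
```

```text
t 36.7 [588.2 125.6 182.1] toolY -41.5 F,M [-0.95  -0.703 -4.828 -0.186  0.137  0.045] sdMz 0.03
```

>>> play_rows(
  increments="0 0 0 0 -1;0 0 0 0 -1;0 0 0 0 0",
)

```text
t: 37.0
ee_pos: [588.1, 125.6, 182.1]
orientation: [2.887, 1.239, 0.001]
ft_force: [-0.4, -1.2, -4.7]
width: 13.7
```

```bash
python3 -c "from h import *; tq(4)"
```

```text
t 37.2 [588.1 125.6 182.1] toolY -43.5 F,M [-0.308 -0.198 -4.093 -0.218  0.032  0.065] sdMz 0.023
```

>>> play_rows(
  increments="0 0 0 0 -1.2;0 0 0 0 -1;0 0 0 0 0",
)

```text
t: 37.5
ee_pos: [588.1, 125.6, 182.0]
orientation: [2.91, 1.183, 0.0]
ft_force: [-0.4, -0.9, -4.3]
width: 13.9
```

```bash
python3 -c "from h import *; tq(4)"
```

```text
t 37.7 [588.1 125.6 182. ] toolY -45.69 F,M [-0.019 -1.052 -4.033 -0.205 -0.014  0.06 ] sdMz 0.02
```

>>> play_rows(
  increments="0 0 0 0 -1;0 0 0 0 -1;0 0 0 0 0",
)

```text
t: 38.0
ee_pos: [588.0, 125.6, 182.0]
orientation: [2.93, 1.132, 0.0]
ft_force: [0.7, -0.9, -4.3]
width: 13.6
```

```bash
python3 -c "from h import *; tq(4)"
```

```text
t 38.2 [588.  125.6 182. ] toolY -47.7 F,M [ 0.354 -0.391 -3.612 -0.189 -0.009  0.049] sdMz 0.026
```

>>> play_rows(
  increments="0 0 0 0 -1.2;0 0 0 0 -1;0 0 0 0 0",
)

```text
t: 38.5
ee_pos: [588.0, 125.6, 182.0]
orientation: [-2.952, -1.076, 0.0]
ft_force: [1.0, -0.2, -2.7]
width: 13.7
```

```bash
python3 -c "from h import *; tq(4)"
```

```text
t 38.7 [588.  125.6 182. ] toolY -49.9 F,M [-0.059 -0.576 -3.008 -0.199 -0.02   0.061] sdMz 0.014
```

>>> play_rows(
  increments="0 0 0 0 -1;0 0 0 0 -1;0 0 0 0 0",
)

```text
t: 39.0
ee_pos: [587.9, 125.6, 182.0]
orientation: [2.97, 1.024, -0.0]
ft_force: [-1.1, -0.8, -3.6]
width: 13.8
```

```bash
python3 -c "from h import *; tq(4)"
```

```text
t 39.2 [588.  125.5 182. ] toolY -51.9 F,M [-0.65  -0.735 -2.937 -0.174  0.023  0.216] sdMz 0.042
```

Stop met; pulling up to about 0.4.

>>> play_rows(
  increments="0 0 0 0 -0.8;0 0 0 0 -0.4;0 0 0 0 0",
)

```text
t: 39.5
ee_pos: [588.0, 125.6, 182.0]
orientation: [2.98, 0.994, -0.0]
ft_force: [-1.0, -0.1, -2.5]
width: 13.6
```

```bash
python3 -c "from h import *; tq(6)"
```

```text
t 39.8 [588.  125.6 182. ] toolY -53.1 F,M [-0.128 -0.393 -3.06  -0.161  0.052  0.278] sdMz 0.016
```

>>> play_rows(
  increments="0 0 0 0 -0.7;0 0 0 0 0",
)

```text
t: 40.0
ee_pos: [588.0, 125.6, 182.0]
orientation: [2.986, 0.975, 0.0]
ft_force: [-0.7, -0.2, -2.3]
width: 14.0
```

```bash
python3 -c "from h import *; tq(6)"
```

```text
Traceback (most recent call last):
  File "h.py", line 64, in tq
    for i in range(n): ctrl.get_image("side"); o=ctrl.get_obs(); L.append([*o["ft_force"],*o["moment"]])
                       ~~~~~~~~~~~~~~^^^^^^^^
ValueError: 200 camera calls are used up
```

```bash
cat > m.py <<'E'
from workcell import ctrl
import numpy as np
from scipy.spatial.transform import Rotation as R
o=ctrl.get_obs(); Rt=R.from_rotvec(o["orientation"]).as_matrix()
print(round(o["t"],2),o["ee_pos"].round(1),np.degrees(np.arctan2(Rt[1,1],Rt[0,1])).round(2),o["ft_force"].round(1),o["moment"].round(3))
E
python3 m.py
```

```text
40.2 [588.  125.6 182. ] -53.8 [ 0.   0.6 -3.1] [-0.214  0.126  0.296]
```

>>> play_rows(
  increments="0 0 0 0 0",
)

```text
t: 40.3
ee_pos: [588.0, 125.5, 182.0]
orientation: [2.986, 0.976, -0.0]
ft_force: [0.1, -0.6, -2.5]
width: 13.8
```

```bash
python3 m.py
```

```text
40.3 [588.  125.5 182. ] -53.8 [ 0.1 -0.6 -2.5] [-0.192  0.068  0.301]
```

>>> play_rows(
  increments="0 0 0 0 0",
)

```text
t: 40.4
ee_pos: [588.0, 125.6, 182.0]
orientation: [-2.986, -0.976, -0.0]
ft_force: [0.1, -0.3, -2.1]
width: 13.9
```

```bash
python3 m.py
```

```text
40.4 [588.  125.6 182. ] -53.8 [ 0.1 -0.3 -2.1] [-0.235  0.045  0.299]
```

>>> play_rows(
  increments="0 0 0 0 -0.5;0 0 0 0 0",
)

```text
t: 40.6
ee_pos: [588.0, 125.6, 182.0]
orientation: [-2.991, -0.962, 0.0]
ft_force: [0.3, -1.0, -3.1]
width: 14.2
```

```bash
python3 m.py
```

```text
40.6 [588.  125.6 182. ] -54.32 [ 0.3 -1.  -3.1] [-0.187  0.11   0.318]
```

>>> play_rows(
  increments="0 0 0 0 0",
)

```text
t: 40.7
ee_pos: [588.0, 125.6, 182.0]
orientation: [2.99, 0.963, -0.0]
ft_force: [-0.4, -1.1, -2.8]
width: 13.9
```

```bash
python3 m.py
```

```text
40.7 [588.  125.6 182. ] -54.3 [-0.4 -1.1 -2.8] [-0.202  0.096  0.338]
```

>>> play_rows(
  increments="0 0 0 0 0",
)

```text
t: 40.8
ee_pos: [588.0, 125.6, 182.0]
orientation: [2.99, 0.963, 0.0]
ft_force: [-0.1, -0.1, -2.9]
width: 13.9
```

```bash
python3 m.py
```

```text
40.8 [588.  125.6 182. ] -54.3 [-0.1 -0.1 -2.9] [-0.202  0.104  0.292]
```

>>> play_rows(
  increments="0 0 0 0 -0.6;0 0 0 0 -0.6;0 0 0 0 0",
)

```text
t: 41.1
ee_pos: [587.9, 125.5, 182.0]
orientation: [3.0, 0.931, -0.0]
ft_force: [-0.4, -1.3, -1.5]
width: 14.1
```

```bash
python3 m.py
```

```text
41.1 [587.9 125.5 182. ] -55.53 [-0.4 -1.3 -1.5] [-0.197  0.173  0.416]
```

>>> play_rows(
  increments="0 0 0 0 0",
)

```text
t: 41.2
ee_pos: [587.9, 125.6, 182.0]
orientation: [-3.0, -0.932, 0.0]
ft_force: [-0.2, -1.6, -1.9]
width: 14.1
```

```bash
python3 m.py
```

```text
41.2 [587.9 125.6 182. ] -55.5 [-0.2 -1.6 -1.9] [-0.209  0.127  0.426]
```

>>> play_rows(
  increments="0 0 0 0 0",
)

```text
t: 41.3
ee_pos: [588.0, 125.5, 182.0]
orientation: [-3.0, -0.932, -0.0]
ft_force: [-1.0, 0.0, -2.5]
width: 13.7
```

```bash
python3 m.py
```

```text
41.3 [588.  125.5 182. ] -55.5 [-1.   0.  -2.5] [-0.205  0.135  0.451]
```

>>> play_rows(
  increments="0 0 0 0 0",
)

```text
t: 41.4
ee_pos: [588.0, 125.6, 182.0]
orientation: [3.0, 0.932, -0.0]
ft_force: [-0.6, -0.0, -2.9]
width: 13.6
```

```bash
python3 m.py
```

```text
41.4 [588.  125.6 182. ] -55.5 [-0.6 -0.  -2.9] [-0.148  0.108  0.394]
```

>>> play_rows(
  increments="0 0 0 0 5;0 0 0 0 4.5;0 0 0 0.006 0;0 0 0 0.006 0;0 0 0 0.01 0;0 0 0 0.01 0;0 -0.0108 -0.0116 0 3.2;0 -0.0108 -0.0116 0 3.2;0 -0.0108 -0.0116 0 3.2;0 -0.0108 -0.0116 0 3.2;0 -0.0108 -0.0116 0 3.2;0 -0.0108 -0.0116 0 3.2;0 -0.0108 -0.0116 0 3.2;0 -0.0108 -0.0116 0 3.2;0 -0.0108 -0.0116 0 3.2;0 -0.0105 -0.012 0 3.2;0 0 0 0 0;0 0 0 0 0;0 0 0 0 0;0 0 0 0 0",
)

```text
t: 43.4
ee_pos: [480.9, 9.6, 214.2]
orientation: [2.476, 1.934, 0.001]
ft_force: [-0.6, 0.1, -2.9]
width: 14.1
```

```bash
python3 m.py
```

```text
43.4 [480.9   9.6 214.2] -14.02 [-0.6  0.1 -2.9] [-0.067 -0.067 -0.002]
```

>>> play_rows(
  increments="0 0 0 -0.007 0;0 0 0 -0.007 0;0 0 0 -0.002 0;0 0 0 -0.002 0;0 0 0 -0.001 0;0 0 0 -0.001 0;0 0 0 -0.001 0;0 0 0 -0.001 0;0 0 0 0 0",
)

```text
t: 44.3
ee_pos: [480.2, 9.1, 191.9]
orientation: [-2.476, -1.934, 0.0]
ft_force: [0.1, -0.4, -2.3]
width: 13.9
```

```bash
python3 m.py
```

```text
44.3 [480.2   9.1 191.9] -14.0 [ 0.1 -0.4 -2.3] [-0.071 -0.059  0.059]
```

>>> play_rows(
  increments="0 0 0 -0.003 0;0 0 0 -0.003 0;0 0 0 -0.003 0;0 0 0 -0.001 0;0 0 0 0 -5;0 0 0 0 -5;0 0 0 0 -5;0 0 0 0 -3;0 0 0 0 0",
)

```text
t: 45.2
ee_pos: [479.9, 9.1, 181.6]
orientation: [-2.748, -1.523, 0.001]
ft_force: [-0.7, -0.7, -3.7]
width: 13.8
```

```bash
python3 m.py
```

```text
45.2 [479.9   9.1 181.6] -32.01 [-0.7 -0.7 -3.7] [-0.164  0.112  0.08 ]
```

>>> play_rows(
  increments="0 0 0 0 -2;0 0 0 0 -1;0 0 0 0 0",
)

```text
t: 45.5
ee_pos: [479.9, 9.1, 181.7]
orientation: [-2.786, -1.452, 0.001]
ft_force: [-0.8, -0.9, -4.6]
width: 13.7
```

```bash
python3 m.py
```

```text
45.5 [479.9   9.1 181.7] -34.95 [-0.8 -0.9 -4.6] [-0.148  0.173  0.076]
```

>>> play_rows(
  increments="0 0 0 0 0",
)

```text
t: 45.6
ee_pos: [479.9, 9.1, 181.7]
orientation: [-2.786, -1.452, 0.001]
ft_force: [-1.0, -0.8, -4.6]
width: 13.8
```

```bash
python3 m.py
```

```text
45.6 [479.9   9.1 181.7] -34.94 [-1.  -0.8 -4.6] [-0.179  0.286  0.048]
```

>>> play_rows(
  increments="0 0 0 0 -1;0 0 0 0 -1;0 0 0 0 0",
)

```text
t: 45.9
ee_pos: [480.0, 9.2, 181.8]
orientation: [-2.812, -1.401, 0.001]
ft_force: [-1.0, -0.2, -4.9]
width: 13.9
```

```bash
python3 m.py
```

```text
45.9 [480.    9.2 181.8] -37.04 [-1.  -0.2 -4.9] [-0.159  0.334  0.097]
```

>>> play_rows(
  increments="0 0 0 0 -1;0 0 0 0 -1;0 0 0 0 0",
)

```text
t: 46.2
ee_pos: [480.1, 9.2, 181.9]
orientation: [-2.836, -1.351, 0.001]
ft_force: [-1.3, -0.7, -5.2]
width: 14.2
```

```bash
python3 m.py
```

```text
46.2 [480.1   9.2 181.9] -39.04 [-1.3 -0.7 -5.2] [-0.138  0.425  0.088]
```

>>> play_rows(
  increments="0 0 0 0 0",
)

```text
t: 46.3
ee_pos: [480.1, 9.2, 181.9]
orientation: [-2.835, -1.352, 0.0]
ft_force: [-2.0, -1.1, -4.7]
width: 13.7
```

```bash
python3 m.py
```

```text
46.3 [480.1   9.2 181.9] -39.0 [-2.  -1.1 -4.7] [-0.063  0.515  0.096]
```

>>> play_rows(
  increments="0 -0.0006 0 0 -1;0 0 0 0 -1;0 0 0 0 0",
)

```text
t: 46.6
ee_pos: [479.9, 9.2, 182.0]
orientation: [2.859, 1.301, 0.001]
ft_force: [-1.2, 0.3, -5.8]
width: 13.8
```

```bash
python3 m.py
```

```text
46.6 [479.9   9.2 182. ] -41.05 [-1.2  0.3 -5.8] [-0.144  0.266  0.068]
```

>>> play_rows(
  increments="0 0 0 0 -1;0 0 0 0 -1;0 0 0 0 0",
)

```text
t: 46.9
ee_pos: [479.8, 9.1, 182.0]
orientation: [2.882, 1.251, 0.0]
ft_force: [-0.4, -0.6, -5.7]
width: 13.9
```

```bash
python3 m.py
```

```text
46.9 [479.8   9.1 182. ] -43.05 [-0.4 -0.6 -5.7] [-0.228  0.218  0.075]
```

>>> play_rows(
  increments="0 0 0 0 0",
)

```text
t: 47.0
ee_pos: [479.8, 9.1, 182.0]
orientation: [2.881, 1.253, 0.0]
ft_force: [-0.5, -0.7, -5.5]
width: 13.7
```

```bash
python3 m.py
```

```text
47.0 [479.8   9.1 182. ] -43.0 [-0.5 -0.7 -5.5] [-0.215  0.23   0.035]
```

>>> play_rows(
  increments="0 0 0 0 -1;0 0 0 0 -1;0 0 0 0 0",
)

```text
t: 47.3
ee_pos: [479.8, 9.1, 182.0]
orientation: [2.903, 1.201, 0.0]
ft_force: [0.6, -1.2, -5.0]
width: 13.7
```

```bash
python3 m.py
```

```text
47.3 [479.8   9.1 182. ] -45.05 [ 0.6 -1.2 -5. ] [-0.185  0.182  0.094]
```

>>> play_rows(
  increments="0 0 0 0 -1;0 0 0 0 -1;0 0 0 0 0",
)

```text
t: 47.6
ee_pos: [479.7, 9.2, 182.0]
orientation: [2.923, 1.15, 0.0]
ft_force: [-0.6, -1.4, -4.6]
width: 13.2
```

```bash
python3 m.py
```

```text
47.6 [479.7   9.2 182. ] -47.05 [-0.6 -1.4 -4.6] [-0.204  0.135  0.058]
```

>>> play_rows(
  increments="0 0 0 0 0",
)

```text
t: 47.7
ee_pos: [479.7, 9.1, 182.0]
orientation: [2.923, 1.151, 0.0]
ft_force: [-0.7, -0.3, -5.0]
width: 13.7
```

```bash
python3 m.py
```

```text
47.7 [479.7   9.1 182. ] -47.0 [-0.7 -0.3 -5. ] [-0.221  0.137  0.086]
```

>>> play_rows(
  increments="0 0 0 0 -1;0 0 0 0 -1;0 0 0 0 0",
)

```text
t: 48.0
ee_pos: [479.7, 9.1, 182.0]
orientation: [2.943, 1.099, 0.0]
ft_force: [-0.8, -0.4, -4.5]
width: 14.0
```

```bash
python3 m.py
```

```text
48.0 [479.7   9.1 182. ] -49.05 [-0.8 -0.4 -4.5] [-0.227  0.137  0.05 ]
```

>>> play_rows(
  increments="0 0 0 0 -1;0 0 0 0 -1;0 0 0 0 0",
)

```text
t: 48.3
ee_pos: [479.7, 9.2, 182.0]
orientation: [2.962, 1.047, 0.0]
ft_force: [-0.7, -1.1, -4.7]
width: 13.9
```

```bash
python3 m.py
```

```text
48.3 [479.7   9.2 182. ] -51.05 [-0.7 -1.1 -4.7] [-0.257  0.163  0.061]
```

>>> play_rows(
  increments="0 0 0 0 0",
)

```text
t: 48.4
ee_pos: [479.7, 9.1, 182.0]
orientation: [2.961, 1.049, 0.0]
ft_force: [-0.8, -0.7, -4.5]
width: 13.8
```

```bash
python3 m.py
```

```text
48.4 [479.7   9.1 182. ] -51.0 [-0.8 -0.7 -4.5] [-0.272  0.178  0.077]
```

>>> play_rows(
  increments="0 0 0 0 -1;0 0 0 0 -1;0 0 0 0 0",
)

```text
t: 48.7
ee_pos: [479.7, 9.1, 182.0]
orientation: [2.98, 0.996, 0.0]
ft_force: [-0.7, -0.4, -4.6]
width: 14.1
```

```bash
python3 m.py
```

```text
48.7 [479.7   9.1 182. ] -53.05 [-0.7 -0.4 -4.6] [-0.236  0.131  0.057]
```

>>> play_rows(
  increments="0 0 0 0 -1;0 0 0 0 -0.8;0 0 0 0 0",
)

```text
t: 49.0
ee_pos: [479.7, 9.1, 182.0]
orientation: [2.995, 0.949, 0.0]
ft_force: [-0.1, -2.3, -3.4]
width: 13.6
```

```bash
python3 m.py
```

```text
49.0 [479.7   9.1 182. ] -54.84 [-0.1 -2.3 -3.4] [-0.276  0.154  0.062]
```

>>> play_rows(
  increments="0 0 0 0 0",
)

```text
t: 49.1
ee_pos: [479.7, 9.1, 182.0]
orientation: [-2.995, -0.95, 0.0]
ft_force: [-0.6, -1.3, -2.6]
width: 14.1
```

```bash
python3 m.py
```

```text
49.1 [479.7   9.1 182. ] -54.8 [-0.6 -1.3 -2.6] [-0.314  0.216  0.072]
```

>>> play_rows(
  increments="0 0 0 0 -1;0 0 0 0 -0.8;0 0 0 0 0",
)

```text
t: 49.4
ee_pos: [479.7, 9.2, 182.0]
orientation: [-3.009, -0.902, 0.0]
ft_force: [-0.7, -1.3, -4.0]
width: 14.0
```

```bash
python3 m.py
```

```text
49.4 [479.7   9.2 182. ] -56.64 [-0.7 -1.3 -4. ] [-0.248  0.181  0.086]
```

>>> play_rows(
  increments="0 0 0 0 -1;0 0 0 0 -0.8;0 0 0 0 0",
)

```text
t: 49.7
ee_pos: [479.7, 9.1, 182.0]
orientation: [3.023, 0.854, 0.0]
ft_force: [-1.6, -1.4, -3.7]
width: 13.8
```

```bash
python3 m.py
```

```text
49.7 [479.7   9.1 182. ] -58.44 [-1.6 -1.4 -3.7] [-0.313  0.221  0.114]
```

>>> play_rows(
  increments="0 0 0 0 0",
)

```text
t: 49.8
ee_pos: [479.7, 9.2, 182.0]
orientation: [3.023, 0.855, 0.0]
ft_force: [-0.3, -1.0, -4.1]
width: 13.9
```

```bash
python3 m.py
```

```text
49.8 [479.7   9.2 182. ] -58.4 [-0.3 -1.  -4.1] [-0.296  0.149  0.12 ]
```

>>> play_rows(
  increments="0 0 0 0 -0.8;0 0 0 0 -0.7;0 0 0 0 0",
)

```text
t: 50.1
ee_pos: [479.7, 9.2, 182.0]
orientation: [3.034, 0.815, -0.0]
ft_force: [-0.6, -0.8, -4.5]
width: 13.7
```

```bash
python3 m.py
```

```text
50.1 [479.7   9.2 182. ] -59.92 [-0.6 -0.8 -4.5] [-0.29   0.195  0.179]
```

>>> play_rows(
  increments="0 0 0 0 0",
)

```text
t: 50.2
ee_pos: [479.6, 9.1, 182.0]
orientation: [3.034, 0.816, -0.0]
ft_force: [-0.7, -0.9, -4.8]
width: 13.6
```

```bash
python3 m.py
```

```text
50.2 [479.6   9.1 182. ] -59.9 [-0.7 -0.9 -4.8] [-0.319  0.223  0.21 ]
```

>>> play_rows(
  increments="0 0 0 0 -1;0 0 0 0 0",
)

```text
t: 50.4
ee_pos: [479.6, 9.1, 182.0]
orientation: [3.041, 0.788, -0.0]
ft_force: [-0.8, -1.2, -5.4]
width: 13.8
```

```bash
python3 m.py
```

```text
50.4 [479.6   9.1 182. ] -60.94 [-0.8 -1.2 -5.4] [-0.324  0.227  0.265]
```

>>> play_rows(
  increments="0 0 0 0 0",
)

```text
t: 50.5
ee_pos: [479.7, 9.2, 182.0]
orientation: [3.041, 0.789, -0.0]
ft_force: [-1.7, -1.1, -3.9]
width: 14.0
```

```bash
python3 m.py
```

```text
50.5 [479.7   9.2 182. ] -60.9 [-1.7 -1.1 -3.9] [-0.225  0.209  0.255]
```

>>> play_rows(
  increments="0 0 0 0 0",
)

```text
t: 50.6
ee_pos: [479.7, 9.2, 182.0]
orientation: [3.041, 0.789, -0.0]
ft_force: [-1.4, -1.5, -3.9]
width: 13.6
```

```bash
python3 m.py
```

```text
50.6 [479.7   9.2 182. ] -60.89 [-1.4 -1.5 -3.9] [-0.322  0.211  0.289]
```

>>> play_rows(
  increments="0 0 0 0 -1.1;0 0 0 0 0",
)

```text
t: 50.8
ee_pos: [479.6, 9.1, 182.0]
orientation: [3.049, 0.759, -0.0]
ft_force: [-1.6, -0.7, -4.9]
width: 14.0
```

```bash
python3 m.py
```

```text
50.8 [479.6   9.1 182. ] -62.05 [-1.6 -0.7 -4.9] [-0.369  0.188  0.367]
```

>>> play_rows(
  increments="0 0 0 0 0",
)

```text
t: 50.9
ee_pos: [479.6, 9.2, 182.0]
orientation: [3.048, 0.76, -0.0]
ft_force: [0.4, -0.4, -4.9]
width: 13.7
```

```bash
python3 m.py
```

```text
50.9 [479.6   9.2 182. ] -62.0 [ 0.4 -0.4 -4.9] [-0.325  0.211  0.248]
```

>>> play_rows(
  increments="0 0 0 0 -0.7;0 0 0 0 0",
)

```text
t: 51.1
ee_pos: [479.6, 9.1, 181.9]
orientation: [3.053, 0.741, -0.0]
ft_force: [-1.6, -1.7, -3.9]
width: 13.5
```

```bash
python3 m.py
```

```text
51.1 [479.6   9.1 181.9] -62.73 [-1.6 -1.7 -3.9] [-0.393  0.218  0.374]
```

>>> play_rows(
  increments="0 0 0 0 0",
)

```text
t: 51.2
ee_pos: [479.6, 9.1, 182.0]
orientation: [3.053, 0.741, -0.0]
ft_force: [-1.0, -1.2, -3.3]
width: 13.8
```

```bash
python3 m.py
```

```text
51.2 [479.6   9.1 182. ] -62.7 [-1.  -1.2 -3.3] [-0.347  0.228  0.414]
```

>>> play_rows(
  increments="0 0 0 0 0",
)

```text
t: 51.3
ee_pos: [479.6, 9.1, 182.0]
orientation: [3.053, 0.741, -0.0]
ft_force: [-0.9, -1.5, -4.5]
width: 13.9
```

```bash
python3 m.py
```

```text
51.3 [479.6   9.1 182. ] -62.7 [-0.9 -1.5 -4.5] [-0.327  0.237  0.354]
```

>>> play_rows(
  increments="0 0 0 0 -0.3;0 0 0 0 0",
)

```text
t: 51.5
ee_pos: [479.7, 9.1, 182.0]
orientation: [3.055, 0.733, -0.0]
ft_force: [-0.5, -1.7, -4.4]
width: 13.7
```

```bash
python3 m.py
```

```text
51.5 [479.7   9.1 182. ] -63.01 [-0.5 -1.7 -4.4] [-0.334  0.325  0.372]
```

>>> play_rows(
  increments="0 0 0 0 5;0 0 0 0 4.5;0 0 0 0.006 0;0 0 0 0.006 0;0 0 0 0.01 0;0 0 0 0.013 0;0 -0.0025 -0.013 0 0;0 -0.0025 -0.026 0 0;0 -0.0025 -0.026 0 0;0 -0.0025 -0.026 0 0;0 -0.0025 -0.026 0 0;0 -0.0025 -0.026 0 0;0 -0.0025 -0.026 0 0;0 -0.0025 -0.026 0 0;0 -0.0025 -0.026 0 0;0 -0.0025 -0.026 0 0;0 -0.0025 -0.013 0 0;0 0 0 0 0;0 0 0 0 0;0 0 0 0 0",
)

```text
t: 53.5
ee_pos: [452.0, -249.9, 216.9]
orientation: [-2.983, -0.985, 0.0]
ft_force: [0.3, 0.6, -2.7]
width: 13.9
```

```bash
python3 m.py
```

```text
53.5 [ 452.  -249.9  216.9] -53.47 [ 0.3  0.6 -2.7] [-0.011 -0.079  0.02 ]
```

>>> play_rows(
  increments="0 0 0 -0.02 0;0 0 0 -0.03 0;0 0 0 -0.03 0;0 0 0 -0.025 0;0 0 0 -0.014 0;0 0 0 -0.006 0;0 0 0 -0.003 0;0 0 0 -0.002 0;0 0 0 0 0;0 0 0 0 0",
)

```text
t: 54.5
ee_pos: [452.7, -251.1, 87.7]
orientation: [2.983, 0.983, 0.002]
ft_force: [-0.5, -0.3, -1.7]
width: 13.7
```

```bash
python3 m.py
```

```text
54.5 [ 452.7 -251.1   87.7] -53.5 [-0.5 -0.3 -1.7] [ 0.031  0.051 -0.075]
```

>>> play_rows(
  increments="0 0 0 -0.002 0;0 0 0 -0.001 0;0 0 0 -0.001 0;0 0 0 0 0;0 0 0 0 0",
)

```text
t: 55.0
ee_pos: [452.1, -250.8, 82.9]
orientation: [-2.984, -0.984, 0.0]
ft_force: [-0.3, 0.6, -1.9]
width: 14.0
```

>>> play_rows(
  increments="0 0 0 -0.0008 0;0 0 0 0 0",
)

```text
t: 55.2
ee_pos: [452.3, -250.9, 82.3]
orientation: [2.984, 0.984, 0.0]
ft_force: [0.1, 0.1, -0.5]
width: 13.5
```

>>> play_rows(
  increments="0 0 0 0 0",
)

```text
t: 55.3
ee_pos: [452.3, -250.9, 82.3]
orientation: [2.983, 0.984, 0.0]
ft_force: [0.4, -0.2, 0.0]
width: 13.9
```

Foot is down (weight gone from the wrist). Open slowly and rise.

>>> play_rows(
  increments="0.3 0 0 0 0;0.4 0 0 0 0;0.5 0 0 0 0;0.7 0 0 0 0;0.9 0 0 0 0;0.9 0 0 0 0;0.9 0 0 0 0;0.9 0 0 0 0;0.9 0 0 0 0;0.9 0 0 0 0",
)

```text
t: 56.3
ee_pos: [452.2, -250.9, 82.2]
orientation: [-2.984, -0.984, 0.0]
ft_force: [1.0, 0.2, 0.1]
width: 78.8
```

>>> play_rows(
  increments="0.9 0 0 0.01 0;0.9 0 0 0.03 0;0.9 0 0 0.04 0;0.9 0 0 0.04 0;0.9 0 0 0.03 0;0.9 0 0 0 0;0.9 0 0 0 0",
)

```text
t: 57.0
ee_pos: [452.3, -250.9, 233.1]
orientation: [2.982, 0.983, 0.002]
ft_force: [-0.2, 0.7, -0.2]
width: 79.0
```

```bash
python3 m.py; python3 -c "
from workcell import ctrl
print(ctrl.get_obs()['width']); ctrl.close_job()"
```

```text
57.0 [ 452.3 -250.9  233.1] -53.5 [-0.2  0.7 -0.2] [-0.019  0.034 -0.01 ]
79.00007837235255
the job is handed in; nothing more can be done
```

I gave the two loose nuts (one opposite pair) their part-turn with the key, then tightened all four. I worked crosswise, finishing that pair first and then the other, and handed in at 57 s of the 72 s allowed.

- **Part-turns:** the first loose nut measured 0.64 rad in the camera. The second was not seen after its part-turn. By the tool angle it stood at about 0.5 to 0.6 rad before I went straight on to tighten it.
- **Torque:** each nut was turned to its stop and pulled up by the wrist moment. The averages were about 0.41, 0.40, 0.42 and 0.38 N m, with noise of about ±0.03 per reading. I then gave the last nut 0.3° more, and a single reading there was 0.37.
- **Force on the nuts:** net sideways force stayed within about 5 N and the vertical change within about 6 N. I did not measure the key's contact force directly.
- **Key:** it was set down at about (452, −251) mm. The weight left the wrist as the foot touched. The fingers opened and rose 150 mm with no force showing.

**Not checked:** all 200 camera calls were used up partway through the third nut, because I was using them to average the torque readings. The last nut's torque therefore rests on single readings. There is also no final picture of the key standing or of the jar, onion and tin, and those end conditions rest on the arm's position and force readings only.

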